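Clear the canisters, fetch the transformer to the board, put the canisters back

TASK

Fit the transformer to the repair job: first set all three canisters standing aside on the blue mat, then, with them all still there, take the transformer from behind them and stand it on the green circuit board, inside the white rectangle and lined up with it. After that put each canister back, standing wholly on the spot of its own colour. Keep the canisters upright throughout and leave the meter where it lies.

Things in the scene. Friction and masses are not known exactly. Their poses are not given: they have to be found in the camera images.
- can_red: red canister: upright white round canister, 44 mm diameter, 106 mm tall, with a red band low on its side and a red screw cap (34 mm diameter, the top 12 mm); straight sides up to 88 mm, to be gripped there; about 0.16 kg. Origin: centre of its underside, z up. It starts on the spot of its own colour.
- can_blue: blue canister: upright white round canister, 44 mm diameter, 106 mm tall, with a blue band low on its side and a blue screw cap (34 mm diameter, the top 12 mm); straight sides up to 88 mm, to be gripped there; about 0.16 kg. Origin: centre of its underside, z up. It starts on the spot of its own colour.
- can_yellow: yellow canister: upright white round canister, 44 mm diameter, 106 mm tall, with a yellow band low on its side and a yellow screw cap (34 mm diameter, the top 12 mm); straight sides up to 88 mm, to be gripped there; about 0.16 kg. Origin: centre of its underside, z up. It starts on the spot of its own colour.
- spot_red: red spot: fixed flat red disc, 68 mm diameter, 4 mm thick, on a 6 mm plywood board; home of the red canister. Origin: centre of its underside (6 mm above the table); upper face 4 mm above the origin. The three spots form a triangle around the transformer: one on the robot's side of it (about 64 mm) and one to each side (about 78 mm).
- spot_blue: blue spot: fixed flat blue disc, 68 mm diameter, 4 mm thick, on a 6 mm plywood board; home of the blue canister. Origin: centre of its underside (6 mm above the table); upper face 4 mm above the origin. The three spots form a triangle around the transformer: one on the robot's side of it (about 64 mm) and one to each side (about 78 mm).
- spot_yellow: yellow spot: fixed flat yellow disc, 68 mm diameter, 4 mm thick, on a 6 mm plywood board; home of the yellow canister. Origin: centre of its underside (6 mm above the table); upper face 4 mm above the origin. The three spots form a triangle around the transformer: one on the robot's side of it (about 64 mm) and one to each side (about 78 mm).
- transformer: small loose transformer, 0.28 kg: grey steel core 52 (x) by 24 (y) mm, 42 tall; copper and orange winding 34 (x) by 40 (y), from 7 to 35 mm up, bulging from both long faces: grip it across that (40 mm). Origin: centre of underside. It starts on the plywood board (top 6 mm above the table) among the canisters, which leave no room for a gripper. A fixed rail 28 mm high passes about 80 mm behind it.
- mat: side area: fixed flat blue mat, 240 mm (x) by 110 mm (y), 3 mm thick, room for the three canisters in a row along its x. Origin: centre of its underside; its upper face is 3 mm above.
- board: green circuit board on a black carrier, fixed, upper face 10 mm above the table, with a white printed rectangle, 66 by 54 mm inside: the place of the transformer. Origin: at table height under the rectangle's centre; x along its longer side. The board spans x -65 to 125 mm, y -50 to 50 mm; components up to 18 mm high stand on it only beyond x = 65 mm.
- meter: bystander to be left alone: grey handheld meter lying flat, 72 mm (x) by 140 mm (y), 37 mm high, with a round black dial and a green display. Origin: centre of its underside.
Things that resemble listed ones, but are neither listed nor needed, are in the scene too. What is shaped like the can_blue but orange or pink is not meant.

How it is judged (in metres and radians):
On the way, in this order (a step that is already met when the one before it is completed fails the run):
1. all three canisters stand on the blue mat, released (x of can_red in the frame of mat between -0.105 and 0.105 m and y of can_red in the frame of mat between -0.04 and 0.04 m and z of can_red in the frame of mat between 0.001 and 0.01 m and angle between each of can_red, can_blue, can_yellow's own z axis and vertical below 0.1 rad and x of can_blue in the frame of mat between -0.105 and 0.105 m and y of can_blue in the frame of mat between -0.04 and 0.04 m and z of can_blue in the frame of mat between 0.001 and 0.01 m and x of can_yellow in the frame of mat between -0.105 and 0.105 m and y of can_yellow in the frame of mat between -0.04 and 0.04 m and z of can_yellow in the frame of mat between 0.001 and 0.01 m and contact force between each of can_red, can_blue, can_yellow and the fingers below 0.05 N), for 0.2 s.
2. the transformer stands in the white rectangle on the board, lined up and released, while all three canisters stand on the mat (horizontal distance between transformer and board below 0.01 m and angle between the x axis of transformer and the x axis of board, either way round below 0.2 rad and angle between transformer's own z axis and vertical below 0.08 rad and z of transformer in the frame of board between 0.006 and 0.014 m and contact force between transformer and the fingers below 0.05 N and linear speed of transformer below 0.02 m/s and angular speed of transformer below 0.2 rad/s and x of can_red in the frame of mat between -0.105 and 0.105 m and y of can_red in the frame of mat between -0.04 and 0.04 m and z of can_red in the frame of mat between 0.001 and 0.01 m and angle between each of can_red, can_blue, can_yellow's own z axis and vertical below 0.1 rad and x of can_blue in the frame of mat between -0.105 and 0.105 m and y of can_blue in the frame of mat between -0.04 and 0.04 m and z of can_blue in the frame of mat between 0.001 and 0.01 m and x of can_yellow in the frame of mat between -0.105 and 0.105 m and y of can_yellow in the frame of mat between -0.04 and 0.04 m and z of can_yellow in the frame of mat between 0.001 and 0.01 m), for 0.2 s.
3. each canister stands on the spot of its own colour, released, the transformer still in its rectangle (horizontal distance between can_red and spot_red below 0.012 m and angle between each of can_red, can_blue, can_yellow, transformer's own z axis and vertical below 0.08 rad and z of can_red in the frame of spot_red between 0.001 and 0.009 m and horizontal distance between can_blue and spot_blue below 0.012 m and z of can_blue in the frame of spot_blue between 0.001 and 0.009 m and horizontal distance between can_yellow and spot_yellow below 0.012 m and z of can_yellow in the frame of spot_yellow between 0.001 and 0.009 m and contact force between each of can_red, can_blue, can_yellow and the fingers below 0.05 N and horizontal distance between transformer and board below 0.01 m and angle between the x axis of transformer and the x axis of board, either way round below 0.2 rad and z of transformer in the frame of board between 0.006 and 0.014 m), for 0.2 s.
At the end, for the whole second after the job is handed in: Each canister upright on the spot of its own colour, centres within 12 mm; the transformer upright on the board, centre within 10 mm of the white rectangle's centre, its length within 0.2 rad of the rectangle's longer side (either way round); all released and at rest (all of step 3 and linear speed of each of can_red, can_blue, can_yellow, transformer below 0.02 m/s and angular speed of each of can_red, can_blue, can_yellow, transformer below 0.2 rad/s and contact force between transformer and the fingers below 0.05 N); the robot touches nothing.
It fails at once if a canister is tipped (more than 0.5 rad) (angle between any of can_red, can_blue, can_yellow's own z axis and vertical above 0.5 rad).
It fails at once if the meter is moved by more than 15 mm (distance of meter from where it was at the start of the episode above 0.015 m).
It also fails if it takes over 144 s, if anything falls off the work surface, if the arm or the gripper's body presses on something with over 40 N, if the wrist force passes 120 N, or if a joint passes its speed limit or range.

ROBOT

A 6-joint arm with a two-finger parallel gripper is mounted at the origin on the work surface. World frame = base frame: x ahead of the robot, y to its left, z up, the work surface at z = 0. Lengths are in m, angles in degrees, forces in N, time in s.
With the tool pointing down it reaches from about 0.375 to 0.9 m from the base axis. Payload 3.1 kg.
Tool frame: the origin (TCP) lies at the very end of the fingers, on their centre line; the grasp point (between the pads) lies 19 mm behind it (bot.grip_point_offset is the distance from the TCP to the grasp point, in m); z points along the fingers, x is the direction in which the jaws open and shut, and the axes are right-handed (so a half turn about z gives the same grasp; the last joint's range is limited). The gripper opens to 87 mm and grips with 3 to 60 N. Pads are 19 mm wide; open, the fingers measure 117 mm over their backs; the gripper's body (75 mm by 190 mm) begins 51 mm behind the grasp point.
Start: joints at [66.836, 30.224, 82.088, -0, 67.689, -10.227], TCP at [0.14, 0.609, 0.197] pointing down, gripper open.
Joint ranges: [-176.69, 176.69], [-43.24, 126.21], [12.49, 139.97], [-82, 262], [0, 151.66], [-163.58, 163.58]. Speed limits (degrees/s): [159.86, 159.86, 180, 180, 180, 180].

INTERFACE

Orientations are given as a 3x3 rotation matrix whose columns are the frame's x, y, z axes.
In Python, from rig import bot, capture, recognise, place_of gives the robot as it stands.
- The arm moves only by the tool send_rows, never from a script. Its argument "motion" is a list of rows, each a list of 2 entries, a list of its own where there are three numbers: the shift along the tool's x, y, z in mm, then the turn about the tool's z in rad. A call has exactly 5 rows; each row shifts and turns the pose as measured when the row begins, along the tool's axes as they then stand; what a row does not reach is not made up. A row lasts 1/12 s, in which the tool goes at most 41.7 mm and 7.16 degrees, less where a joint would pass 70% of its speed; a pose out of reach is approached as far as the arm can. A call with a gripper value outside its range is refused whole. "gripper" is the closure, from 0 (fully open) to 1 (shut), set as the call begins (left out, the last holds). The fingers move at their own pace and stop on an object; the grip force is fixed at half the most. Time passes only in rows, so rows that do not move let the fingers close, or fill a call up. It gives the time, the measured TCP pose, the force and the opening at its end, in the units of the state.
- bot.read_state(): the state, without advancing time (a new reading comes with each control period).
- capture(name): name is "side" or "top"; returns a dict with "image" (384x512x3 uint8, blue, green, red), "fx", "fy", "cx", "cy" (pixels), "rvec" (rotation vector, rad) and "tvec" (3), from world to camera coordinates, as OpenCV has them. Camera axes: x right, y down, z forward; pixel columns grow to the right and rows downward; lengths in m; the calibration is good to about 2 mm. A picture is of the moment at which its call begins. There is no depth.
- bot.hand_in(): hands the job in, once; it reports no verdict.
Trained networks look in the newest picture that a camera, given by its name, has taken for a name from the list of things; names that differ only in an ending like _2 or _b are one class to them, and where a whole thing is asked for, a point or a joint stands for the part that bears it (a point fixed in the world has none). Each returns a list of dicts, best first, with "p" (0 to 1); they miss things now and then, are a little off and sometimes report something else, mostly with a low value. They report only what shows in the picture. A call takes as long as a camera call. They do not tell look-alikes from the thing itself.
- recognise(camera, target): "xy" ([column, row] in pixels, amid what is visible of it).
- place_of(camera, target): "xy" ([column, row] in pixels: a listed point, or the origin of a listed thing).
The state is a dict: "time_s": time; "joint_positions": joint angles; "qvel": joint speeds; "tau": joint torques, N m; "position": TCP position; "tcp_rot": TCP orientation; "force": force on the tool from outside, world axes, zero at the start; "moment": the same for the moment, N m; "opening": opening from 0.0 (shut) to 1.0 (fully open).
Only numpy, scipy, OpenCV 4.12 (cv2) and the standard library are available. Lean on these libraries where they do the work, as an engineer would, in place of code of your own. Each camera call takes 0.05 s, during which the arm holds its last target.

## Working session

There is one attempt and no reset: what is moved stays moved. The work goes in short steps, Python scripts to look and compute and a tool call to move; the robot and the scene stay as the last step left them, time stands still between calls to the robot, and variables do not carry over. Pictures are saved under pics/ and viewed, and the job is handed in when it is done.

Besides the shell and the picture viewer there is one more tool, called after "Request:" in YAML: its name, and indented under it one key for each argument. send_rows: Moves the arm, as the interface text tells. Its arguments: {"type":"object","properties":{"motion":{"type":"array","items":{"type":"array"}},"gripper":{"type":"number"}},"required":["motion"]}

```bash
ls; mkdir -p pics
python3 - <<'E'
from rig import bot,capture,recognise,place_of
import cv2
s=bot.read_state(); print({k:s[k] for k in('time_s','position','tcp_rot','force','opening')})
for c in('side','top'):
    r=capture(c); cv2.imwrite(f'pics/{c}0.png',r['image']); print(c,r['fx'],r['cx'],r['cy'],r['rvec'],r['tvec'])
    for t in['can_red','can_blue','can_yellow','spot_red','spot_blue','spot_yellow','transformer','mat','board','meter']:
        print(t,[([round(v) for v in d['xy']],round(d['p'],2)) for d in place_of(c,t)[:4]])
E
```

```text
pics
{'time_s': 0.0, 'position': array([0.13959106, 0.60841394, 0.19607702]), 'tcp_rot': array([[ 2.23857911e-01,  9.74621427e-01, -8.42638096e-04],
       [ 9.74619473e-01, -2.23859180e-01, -1.98764899e-03],
       [-2.12583757e-03, -3.76300547e-04, -9.99997670e-01]]), 'force': array([ 0.17234702, -0.69444657, -0.41574629]), 'opening': 1.0001212706537854}
side 492.10784309022506 248.2365042466237 191.91870765181056 [ 2.25663198 -0.24242012  0.08455504] [-0.56132354  0.13338693  1.06134955]
can_red [([265, 193], 0.64)]
can_blue [([378, 306], 0.94), ([340, 316], 0.83), ([289, 236], 0.81), ([319, 269], 0.72)]
can_yellow []
spot_red [([261, 192], 0.56), ([287, 237], 0.56)]
spot_blue [([287, 236], 0.58)]
spot_yellow [([246, 220], 0.5), ([234, 337], 0.28)]
transformer [([275, 214], 0.77)]
mat [([235, 336], 0.73)]
board [([208, 140], 0.86)]
meter []
top 426.9218590142324 253.66977920253754 181.3617360778668 [ 2.18833564 -2.14500276  0.1309339 ] [0.00480343 0.58277485 0.93630935]
can_red [([238, 164], 0.67)]
can_blue [([390, 112], 0.97), ([346, 145], 0.72), ([274, 191], 0.7), ([306, 159], 0.6)]
can_yellow [([273, 190], 0.74)]
spot_red [([242, 167], 0.7), ([238, 165], 0.52)]
spot_blue [([304, 161], 0.74)]
spot_yellow [([274, 191], 0.83)]
transformer [([272, 162], 0.65)]
mat [([398, 228], 0.92)]
board [([116, 210], 0.77)]
meter [([272, 193], 0.64)]
```

View pics/side0.png

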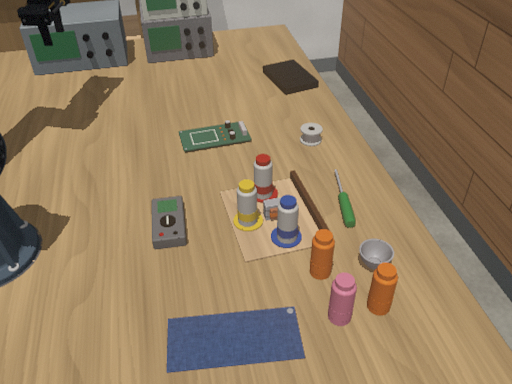

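View pics/top0.png

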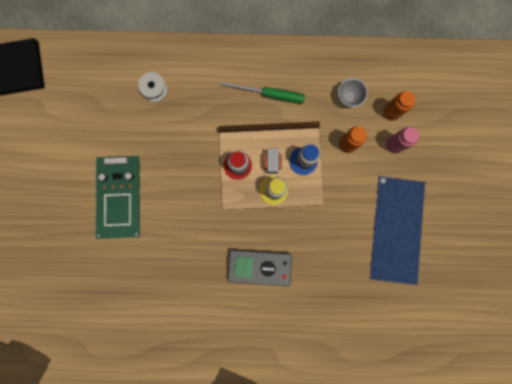

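```bash
cat > h.py <<'E'
import numpy as np,cv2
from rig import bot,capture,recognise,place_of
def cam(c):
    r=capture(c); r['K']=np.array([[r['fx'],0,r['cx']],[0,r['fy'],r['cy']],[0,0,1]]); r['R']=cv2.Rodrigues(np.array(r['rvec'],float))[0]; r['t']=np.array(r['tvec'],float); return r
def back(r,uv,z):
    uv=np.atleast_2d(np.array(uv,float)); d=np.c_[(uv[:,0]-r['cx'])/r['fx'],(uv[:,1]-r['cy'])/r['fy'],np.ones(len(uv))]@r['R']
    c=-r['R'].T@r['t']; return c+d*((z-c[2])/d[:,2])[:,None]
def proj(r,P): return cv2.projectPoints(np.atleast_2d(np.array(P,float)),np.array(r['rvec'],float),r['t'],r['K'],None)[0][:,0]
E
python3 - <<'E'
from h import *
t=cam('top');s=cam('side')
def crop(r,x0,y0,x1,y1,k,n): cv2.imwrite(n,cv2.resize(r['image'][y0:y1,x0:x1],None,fx=k,fy=k,interpolation=cv2.INTER_CUBIC))
crop(t,212,115,332,215,6,'pics/c1.png');crop(s,210,140,350,260,5,'pics/c2.png');crop(t,85,145,155,250,5,'pics/c3.png')
print('mat',back(t,[[379,178],[424,181],[418,284],[371,278]],.003)[:,:2].round(4).tolist())
print('board top',back(t,[[97,157],[139,156],[141,238],[96,239]],.010)[:,:2].round(4).tolist())
E
```

```text
mat [[0.5999, -0.2779], [0.595, -0.3838], [0.3575, -0.364], [0.369, -0.2564]]
board top [[0.6348, 0.3827], [0.6393, 0.2851], [0.4497, 0.2711], [0.4454, 0.3735]]
```

View pics/c1.png

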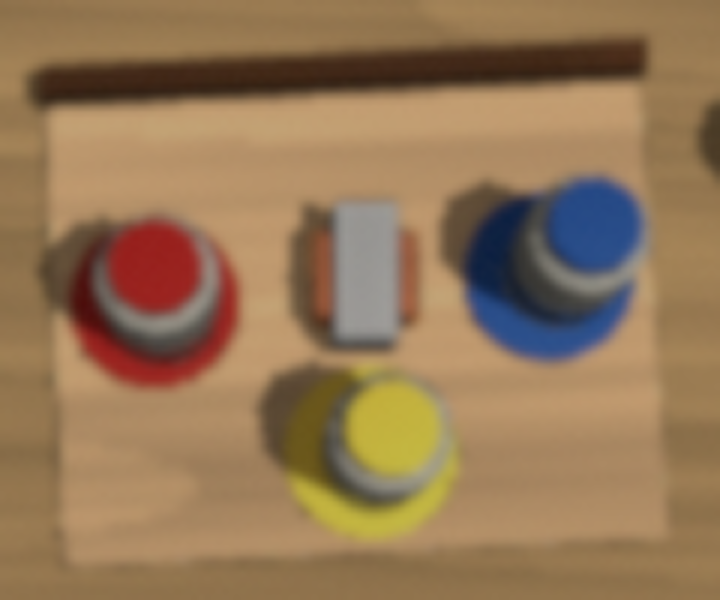

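View pics/c2.png

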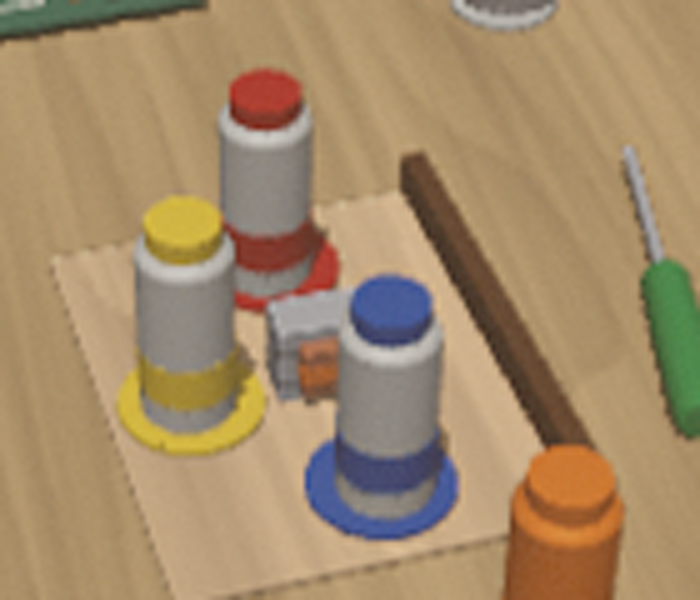

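View pics/c3.png

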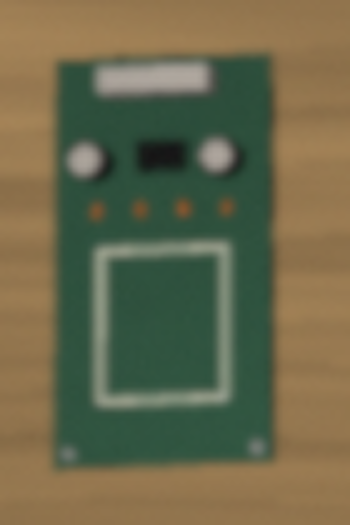

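```bash
cat > meas.py <<'E'
from h import *
from scipy.optimize import least_squares
def hsvmask(r,col):
    h=cv2.cvtColor(r['image'],cv2.COLOR_BGR2HSV);H,S,V=[h[...,i].astype(int) for i in range(3)]
    if col=='red': return ((H<6)|(H>172))&(S>170)&(V>70)
    if col=='blue': return (H>105)&(H<122)&(S>150)&(V>60)
    if col=='yellow': return (H>23)&(H<33)&(S>140)&(V>70)
W=lambda a:a
def model_can(xy,z0):
    a=np.linspace(0,2*np.pi,60,endpoint=False);f=lambda rr,z:np.c_[xy[0]+rr*np.cos(a),xy[1]+rr*np.sin(a),np.full(60,z)]
    return f
def fill(r,P,k=8):
    p=proj(r,P); h=cv2.convexHull(p.astype(np.float32)); m=np.zeros((384,512),np.uint8)
    cv2.fillConvexPoly(m,(h*16).astype(np.int32),1,shift=4); return m.astype(bool)
E
python3 - <<'E'
from meas import *
r=cam('top'); rs=cam('side')
roi={'red':(215,140,258,185),'blue':(286,140,324,180),'yellow':(255,172,292,208)}
for c in roi:
    for nm,rr in(('top',r),):
        m=hsvmask(rr,c); q=np.zeros_like(m);x0,y0,x1,y1=roi[c];q[y0:y1,x0:x1]=m[y0:y1,x0:x1]
        ys,xs=np.nonzero(q); hull=cv2.convexHull(np.c_[xs,ys].astype(np.float32))[:,0]
        P=back(rr,hull,.010)[:,:2]
        # robust circle R=.034
        best=None
        f=least_squares(lambda v:np.linalg.norm(P-v,axis=1)-.0335,np.median(P,0),loss='soft_l1',f_scale=.001)
        print(c,'spot',f.x.round(4),'res mm',(f.fun*1e3).round(1).tolist())
def box(rr,m,z):
    n,l,st,_=cv2.connectedComponentsWithStats(m.astype(np.uint8)); i=1+st[1:,4].argmax(); ys,xs=np.nonzero(l==i)
    P=back(rr,np.c_[xs,ys],z)[:,:2]; b=cv2.minAreaRect((P*1e3).astype(np.float32)); return b
im=r['image'].astype(int)
q=np.zeros((384,512),bool);q[185:230,100:136]=True
print('white rect',box(r,q&(im.min(2)>120),.010))
h=cv2.cvtColor(r['image'],cv2.COLOR_BGR2HSV)
q[:]=0;q[145:178,258:286]=True
print('transf core',box(r,q&(h[...,1]<60)&(h[...,2]>110),.048))
q[:]=0;q[170:292,365:430]=True
print('mat',box(r,q&(h[...,0]>100)&(h[...,0]<125)&(h[...,1]>90),.003))
for c,zz in(('red',.116),('blue',.116),('yellow',.116)):
    x0,y0,x1,y1=roi[c];m=hsvmask(r,c)
    m2=np.zeros_like(m);m2[y0:y1,x0:x1]=m[y0:y1,x0:x1]&(h[y0:y1,x0:x1,2]>150)
    n,l,st,cen=cv2.connectedComponentsWithStats(m2.astype(np.uint8));o=st[1:,4].argsort()[::-1]
    for i in o[:3]: print(c,cen[1+i].round(1),st[1+i,4],back(r,cen[1+i],zz)[0,:2].round(4))
# cap manual from crop/6
for c,u in(('red',(154,266)),('blue',(595,222)),('yellow',(393,428))):
    print(c,'cap manual',back(r,[212+u[0]/6-.5+.08,115+u[1]/6-.5+.08],.116)[0,:2].round(4))
E
```

```text
red spot [0.6235 0.0538] res mm [-3.6, -3.8, -3.1, -2.9, -2.3, -1.9, -1.0, -0.4, -0.9, -0.9, -0.8, -0.3, -1.2, -2.5, -4.5, -4.2, -3.3, -5.4, -6.5, -4.0]
blue spot [ 0.6407 -0.1018] res mm [-2.0, -5.8, -4.4, -3.3, -1.9, 0.0, 0.2, 1.4, 1.8, 1.9, 0.7, -1.5, -2.1, -4.7, -5.7, -1.8, 1.9, 2.6, 2.4, 1.4]
yellow spot [ 0.5662 -0.0292] res mm [0.0, -0.3, -0.1, -0.3, -0.5, -0.7, -1.6, -1.5, -0.8, -3.8, -3.0, -0.9, -1.0, -3.9, -4.0, -1.0]
white rect ((528.7293701171875, 357.9426574707031), (14.59572696685791, 41.75815963745117), 73.72142028808594)
transf core ((630.1190795898438, -24.80813980102539), (50.95049285888672, 23.01133155822754), 3.8995249271392822)
mat ((480.5334777832031, -318.88134765625), (104.07330322265625, 233.3761444091797), 84.34028625488281)
red [238.1 159. ] 119 [0.6194 0.0504]
red [235.2 176. ] 41 [0.5836 0.0556]
red [249.8 166.2] 12 [0.6046 0.0258]
yellow [276.8 185.9] 175 [ 0.5647 -0.031 ]
yellow [273.7 199.4] 125 [ 0.5364 -0.0252]
yellow [272.3 176.3] 3 [ 0.5844 -0.0216]
red cap manual [0.6195 0.0522]
blue cap manual [ 0.6383 -0.1012]
yellow cap manual [ 0.5646 -0.0317]
```

Run:
```python
from meas import *
r=cam('top'); rs=cam('side')
for c,u in(('red',(267,86)),('blue',(392,294)),('yellow',(183,214))):
    print(c,'cap side',back(rs,[210+u[0]/5-.4,140+u[1]/5-.4],.116)[0,:2].round(4))
for c,u in(('blue',(382,483)),('yellow',(192,403))):
    print(c,'spot side',back(rs,[210+u[0]/5-.4,140+u[1]/5-.4],.010)[0,:2].round(4))
c=np.array([(95,245),(231,241),(231,402),(96,407)])/5-.4+[85,145]
P=back(r,c,.01)[:,:2]; print('rect',P.round(4).tolist(),P.mean(0),np.degrees(np.arctan2(*(P[0]+P[1]-P[2]-P[3])[::-1])))
im=rs['image'];cv2.imwrite('pics/c4.png',cv2.resize(im[115:160,170:260],None,fx=8,fy=8,interpolation=cv2.INTER_CUBIC))
cv2.imwrite('pics/c5.png',cv2.resize(im[300:375,155:310],None,fx=5,fy=5,interpolation=cv2.INTER_CUBIC))
```

```text
red cap side [0.6211 0.0535]
blue cap side [ 0.6382 -0.0988]
yellow cap side [ 0.5655 -0.0284]
blue spot side [ 0.6364 -0.1013]
yellow spot side [ 0.5662 -0.0331]
rect [[0.5496, 0.3623], [0.5527, 0.2998], [0.4788, 0.2959], [0.4753, 0.3575]] [0.51409723 0.32885711] 3.3522996786715407
```

View pics/c4.png

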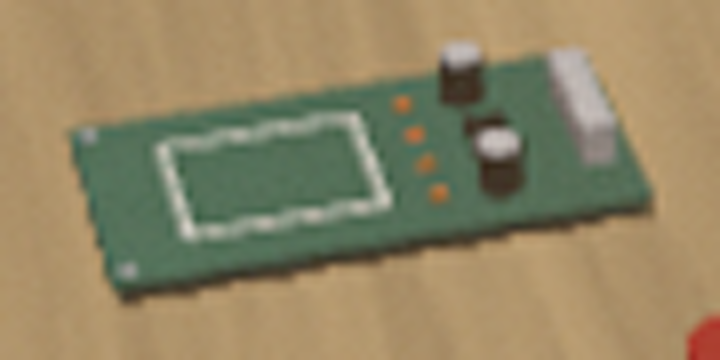

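View pics/c5.png

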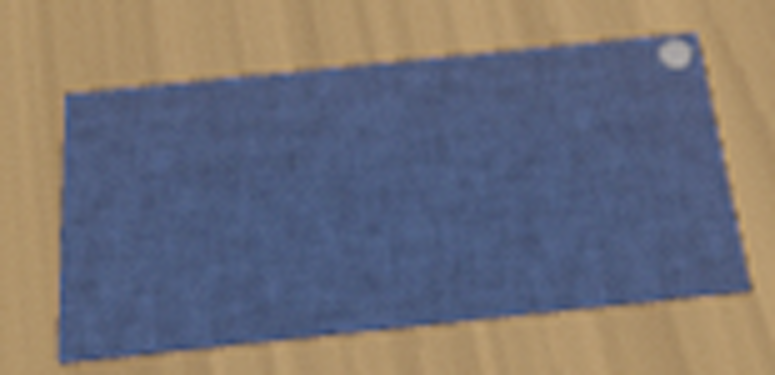

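```bash
cat > go.py <<'E'
import sys;from h import *
s=bot.read_state();p=np.array(s['position']);R=np.array(s['tcp_rot'])
t=np.array([float(a) for a in sys.argv[1:4]]);yaw=float(sys.argv[4]) if len(sys.argv)>4 else 93.5
y=np.degrees(np.arctan2(R[1,0],R[0,0]));d=R.T@(t-p)*1e3
print('t',s['time_s'],'pos',p.round(4),'yaw',y.round(2),'open',round(s['opening'],3),'F',s['force'].round(1))
dy=-np.radians((yaw-y+180)%360-180)
# axes after turning
th=dy;Rz=np.array([[np.cos(th),-np.sin(th),0],[np.sin(th),np.cos(th),0],[0,0,1]])
print('shift now-axes mm',d.round(1),'after-turn axes',(Rz.T@d).round(1),'turn rad',dy.round(4))
E
python3 - <<'E'
from meas import *
r=cam('side')
c=np.array([(155,142),(355,112),(392,207),(183,242)])/8-.44+[170,115]
P=back(r,c,.01)[:,:2]; print(P.round(4).tolist(),P.mean(0),np.degrees(np.arctan2(*(P[1]+P[2]-P[0]-P[3])[::-1])))
c=np.array([(65,93),(696,33),(752,291),(60,363)])/5-.4+[155,300]
P=back(r,c,.003)[:,:2]; print(P.round(4).tolist(),P.mean(0))
E
python3 go.py .638 -.100 .18
```

```text
[[0.4765, 0.3595], [0.5486, 0.3622], [0.5519, 0.2994], [0.4789, 0.295]] [0.51397665 0.32904183] 2.795661566687151
[[0.3668, -0.2536], [0.6042, -0.2786], [0.5934, -0.3878], [0.3564, -0.3634]] [ 0.48020148 -0.32084588]
t 1.45 pos [0.1399 0.6091 0.197 ] yaw 77.06 open 1.0 F [ 0.2  0.1 -0.8]
shift now-axes mm [-579.6  644.3   17. ] after-turn axes [-738.2  453.9   17. ] turn rad -0.2869
```

Request:
send_rows:
  motion:
    - [[-24,30,0],-0.058]
    - [[-24,30,0],-0.058]
    - [[-24,28,0],-0.058]
    - [[-26,28,0],-0.058]
    - [[-28,28,0],-0.058]

```text
time_s: 1.87
position: [0.2686, 0.4715, 0.1966]
tcp_rot: [[-0.091, 0.996, 0.0], [0.996, 0.091, 0.007], [0.007, 0.001, -1.0]]
force: [0.1, 0.6, 0.2]
opening: 1.0
```

```bash
python3 go.py .638 -.100 .18
```

```text
t 1.8667 pos [0.2686 0.4715 0.1966] yaw 95.22 open 1.0 F [0.1 0.6 0.2]
shift now-axes mm [-602.8  315.9   12.5] after-turn axes [-593.1  333.8   12.5] turn rad 0.0299
```

Request:
send_rows:
  motion:
    - [[-35,19,0],0.03]
    - [[-35,19,0],0]
    - [[-35,19,0],0]
    - [[-35,19,0],0]
    - [[-35,19,0],0]

```text
time_s: 2.28
position: [0.3821, 0.2974, 0.1967]
tcp_rot: [[-0.064, 0.998, 0.006], [0.998, 0.064, 0.011], [0.011, 0.007, -1.0]]
force: [1.0, 1.1, 0.1]
opening: 0.999
```

Request:
send_rows:
  motion:
    - [[-35,19,0],0]
    - [[-35,19,0],0]
    - [[-35,19,0],0]
    - [[-35,19,0],0]
    - [[-35,19,0],0]

```text
time_s: 2.7
position: [0.4922, 0.1204, 0.197]
tcp_rot: [[-0.064, 0.998, 0.01], [0.998, 0.064, 0.012], [0.012, 0.011, -1.0]]
force: [1.3, -0.1, -0.3]
opening: 1.0
```

```bash
python3 go.py .638 -.100 .18
```

```text
t 2.7 pos [0.4922 0.1204 0.197 ] yaw 93.67 open 1.0 F [ 1.3 -0.1 -0.3]
shift now-axes mm [-229.4  131.2   15.7] after-turn axes [-229.   131.9   15.7] turn rad 0.0029
```

Request:
send_rows:
  motion:
    - [[-35,20,0],0]
    - [[-35,20,0],0]
    - [[-35,20,0],0]
    - [[-35,20,0],0]
    - [[-35,20,0],0]

```text
time_s: 3.12
position: [0.6051, -0.0548, 0.1972]
tcp_rot: [[-0.061, 0.998, 0.012], [0.998, 0.061, 0.013], [0.012, 0.013, -1.0]]
force: [-0.3, 0.1, 0.1]
opening: 0.998
```

Request:
send_rows:
  motion:
    - [[-30,18,0],0]
    - [[-15,10,0],0]
    - [[-4,2,0],0]
    - [[0,0,0],0]
    - [[0,0,0],0]

```text
time_s: 3.53
position: [0.6437, -0.1142, 0.1963]
tcp_rot: [[-0.051, 0.999, 0.017], [0.999, 0.051, 0.009], [0.009, 0.018, -1.0]]
force: [0.0, 0.5, 0.3]
opening: 1.0
```

```bash
python3 go.py .638 -.100 .18
```

```text
t 3.5333 pos [ 0.6437 -0.1142  0.1963] yaw 92.94 open 1.0 F [0.  0.5 0.3]
shift now-axes mm [14.4 -5.2 16.3] after-turn axes [14.4 -5.1 16.3] turn rad -0.0097
```

Request:
send_rows:
  motion:
    - [[7,-3,20],0]
    - [[7,-2,20],0]
    - [[0,-2,20],0]
    - [[0,0,15],0]
    - [[0,0,5],0]

```text
time_s: 3.95
position: [0.6338, -0.0905, 0.1177]
tcp_rot: [[-0.059, 0.998, 0.019], [0.998, 0.058, 0.011], [0.01, 0.019, -1.0]]
force: [-0.2, 0.0, 0.1]
opening: 1.0
```

```bash
python3 go.py .638 -.100 .059
```

```text
t 3.95 pos [ 0.6338 -0.0905  0.1177] yaw 93.36 open 1.0 F [-0.2  0.   0.1]
shift now-axes mm [-10.3   2.5  58.6] after-turn axes [-10.3   2.4  58.6] turn rad -0.0024
```

Request:
send_rows:
  motion:
    - [[-8,2,0],0]
    - [[0,0,0],0]
    - [[0,0,0],0]
    - [[0,0,0],0]
    - [[0,0,0],0]

```text
time_s: 4.37
position: [0.6352, -0.0949, 0.1197]
tcp_rot: [[-0.063, 0.998, 0.018], [0.998, 0.063, 0.012], [0.011, 0.019, -1.0]]
force: [-0.3, -0.5, -0.1]
opening: 1.002
```

```bash
python3 go.py .638 -.100 .059
```

```text
t 4.3667 pos [ 0.6352 -0.0949  0.1197] yaw 93.64 open 1.002 F [-0.3 -0.5 -0.1]
shift now-axes mm [-6.   1.3 60.7] after-turn axes [-6.   1.4 60.7] turn rad 0.0024
```

Request:
send_rows:
  motion:
    - [[-4,1,14],0]
    - [[-1,1,14],0]
    - [[0,1,14],0]
    - [[0,0,10],0]
    - [[0,0,0],0]

```text
time_s: 4.78
position: [0.6431, -0.1018, 0.0674]
tcp_rot: [[-0.063, 0.998, 0.027], [0.998, 0.062, 0.008], [0.007, 0.027, -1.0]]
force: [-0.7, -0.2, -1.0]
opening: 0.998
```

```bash
python3 go.py .638 -.100 .059
```

```text
t 4.7833 pos [ 0.6431 -0.1018  0.0674] yaw 93.59 open 0.998 F [-0.7 -0.2 -1. ]
shift now-axes mm [ 2.1 -5.2  8.3] after-turn axes [ 2.1 -5.2  8.3] turn rad 0.0016
```

Request:
send_rows:
  motion:
    - [[1,-4,7],0]
    - [[0,-1,1],0]
    - [[0,0,0],0]
    - [[0,0,0],0]
    - [[0,0,0],0]

```text
time_s: 5.2
position: [0.6376, -0.1015, 0.0581]
tcp_rot: [[-0.062, 0.998, 0.026], [0.998, 0.062, 0.008], [0.007, 0.027, -1.0]]
force: [-0.1, 0.0, -0.1]
opening: 0.997
```

```bash
python3 go.py .638 -.100 .059
```

```text
t 5.2 pos [ 0.6376 -0.1015  0.0581] yaw 93.56 open 0.997 F [-0.1  0.  -0.1]
shift now-axes mm [ 1.5  0.5 -0.9] after-turn axes [ 1.5  0.5 -0.9] turn rad 0.0011
```

Close on the can.

Request:
send_rows:
  motion:
    - [[0,0,0],0]
    - [[0,0,0],0]
    - [[0,0,0],0]
    - [[0,0,0],0]
    - [[0,0,0],0]
  gripper: 1

```text
time_s: 5.62
position: [0.6391, -0.1019, 0.0603]
tcp_rot: [[-0.062, 0.998, 0.03], [0.998, 0.062, 0.007], [0.005, 0.031, -1.0]]
force: [-0.0, 0.2, 0.1]
opening: 0.703
```

Request:
send_rows:
  motion:
    - [[0,0,0],0]
    - [[0,0,0],0]
    - [[0,0,0],0]
    - [[0,0,0],0]
    - [[0,0,0],0]

```text
time_s: 6.03
position: [0.6394, -0.1018, 0.0605]
tcp_rot: [[-0.063, 0.998, 0.031], [0.998, 0.062, 0.007], [0.005, 0.031, -0.999]]
force: [0.3, -0.5, 0.3]
opening: 0.488
```

```bash
python3 go.py .638 -.100 .059
python3 - <<'E'
from h import *
r=cam('side');cv2.imwrite('pics/g1.png',cv2.resize(r['image'][120:280,180:360],None,fx=4,fy=4))
E
```

```text
t 6.0333 pos [ 0.6394 -0.1018  0.0605] yaw 93.59 open 0.488 F [ 0.3 -0.5  0.3]
shift now-axes mm [ 1.8 -1.3  1.5] after-turn axes [ 1.8 -1.3  1.5] turn rad 0.0015
```

View pics/g1.png

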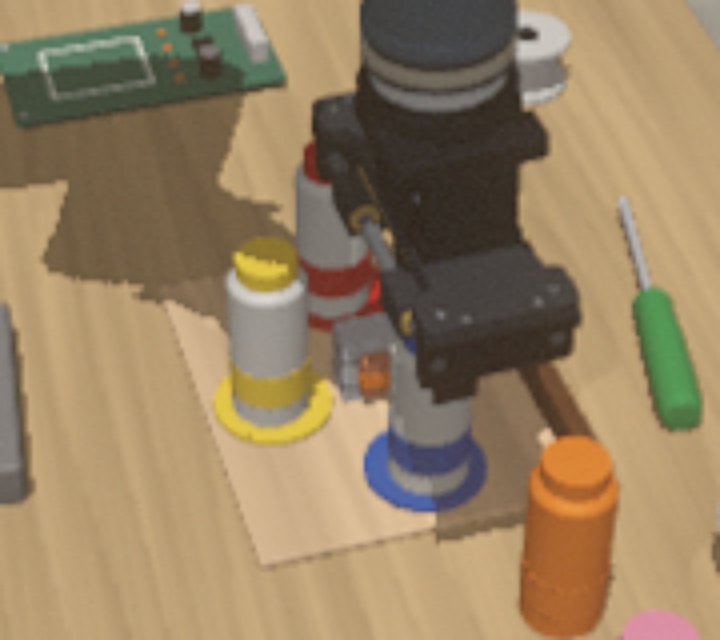

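Request:
send_rows:
  motion:
    - [[0,0,-15],0]
    - [[0,0,-30],0]
    - [[0,0,-35],0]
    - [[0,0,-30],0]
    - [[-5,0,-10],0]

```text
time_s: 6.5
position: [0.63, -0.1051, 0.1763]
tcp_rot: [[-0.063, 0.998, 0.012], [0.998, 0.063, 0.014], [0.013, 0.012, -1.0]]
force: [0.2, 0.1, -2.1]
opening: 0.495
```

```bash
python3 go.py .550 -.326 .18
```

```text
t 6.5 pos [ 0.63   -0.1051  0.1763] yaw 93.61 open 0.495 F [ 0.2  0.1 -2.1]
shift now-axes mm [-215.4  -93.7   -7.7] after-turn axes [-215.5  -93.3   -7.7] turn rad 0.0019
```

Request:
send_rows:
  motion:
    - [[-25,-11,-3],0]
    - [[-36,-16,-3],0]
    - [[-36,-16,-2],0]
    - [[-36,-16,0],0]
    - [[-36,-16,0],0]

```text
time_s: 6.92
position: [0.5686, -0.2757, 0.185]
tcp_rot: [[-0.078, 0.997, 0.019], [0.997, 0.077, 0.015], [0.014, 0.021, -1.0]]
force: [0.7, -1.0, -1.4]
opening: 0.495
```

```bash
python3 go.py .550 -.326 .18
```

```text
t 6.9167 pos [ 0.5686 -0.2757  0.185 ] yaw 94.45 open 0.495 F [ 0.7 -1.  -1.4]
shift now-axes mm [-48.7 -22.6   3.9] after-turn axes [-49.1 -21.7   3.9] turn rad 0.0166
```

Request:
send_rows:
  motion:
    - [[-22,-12,0],0.01]
    - [[-9,-3,0],0]
    - [[-2,0,0],0]
    - [[0,0,0],0]
    - [[0,0,0],0]

```text
time_s: 7.33
position: [0.551, -0.3182, 0.1817]
tcp_rot: [[-0.057, 0.998, 0.016], [0.998, 0.057, 0.015], [0.015, 0.017, -1.0]]
force: [-0.1, 1.0, -1.3]
opening: 0.491
```

```bash
python3 go.py .550 -.326 .054
```

```text
t 7.3333 pos [ 0.551  -0.3182  0.1817] yaw 93.29 open 0.491 F [-0.1  1.  -1.3]
shift now-axes mm [ -9.6  -3.6 127.5] after-turn axes [ -9.6  -3.6 127.5] turn rad -0.0036
```

Request:
send_rows:
  motion:
    - [[-3,-2,20],0]
    - [[-3,-2,25],0]
    - [[-3,0,25],0]
    - [[0,0,20],0]
    - [[0,0,10],0]

```text
time_s: 7.75
position: [0.5567, -0.3184, 0.0827]
tcp_rot: [[-0.069, 0.997, 0.024], [0.998, 0.069, 0.013], [0.011, 0.025, -1.0]]
force: [-1.0, 0.4, -2.4]
opening: 0.494
```

```bash
python3 go.py .550 -.326 .054
```

```text
t 7.75 pos [ 0.5567 -0.3184  0.0827] yaw 93.95 open 0.494 F [-1.   0.4 -2.4]
shift now-axes mm [-7.5 -8.  28.5] after-turn axes [-7.5 -7.9 28.5] turn rad 0.0078
```

Request:
send_rows:
  motion:
    - [[-6,-5,8],0]
    - [[-1,-2,7],0]
    - [[0,0,5],0]
    - [[0,0,2],0]
    - [[0,0,0],0]

```text
time_s: 8.17
position: [0.5518, -0.3209, 0.0577]
tcp_rot: [[-0.075, 0.997, 0.022], [0.997, 0.075, 0.016], [0.014, 0.023, -1.0]]
force: [0.6, -0.7, -1.0]
opening: 0.491
```

```bash
python3 go.py .550 -.326 .054
```

```text
t 8.1667 pos [ 0.5518 -0.3209  0.0577] yaw 94.32 open 0.491 F [ 0.6 -0.7 -1. ]
shift now-axes mm [-5.  -2.3  3.6] after-turn axes [-5.  -2.2  3.6] turn rad 0.0142
```

Request:
send_rows:
  motion:
    - [[-4,-1,1],0.01]
    - [[0,0,2],0]
    - [[0,0,2],0]
    - [[0,0,1],0]
    - [[0,0,0],0]

```text
time_s: 8.58
position: [0.5531, -0.3275, 0.0544]
tcp_rot: [[-0.064, 0.998, 0.028], [0.998, 0.063, 0.011], [0.009, 0.028, -1.0]]
force: [-0.5, -0.7, -2.3]
opening: 0.497
```

```bash
python3 go.py .550 -.326 .054
```

```text
t 8.5833 pos [ 0.5531 -0.3275  0.0544] yaw 93.64 open 0.497 F [-0.5 -0.7 -2.3]
shift now-axes mm [ 1.7 -3.   0.4] after-turn axes [ 1.7 -3.1  0.4] turn rad 0.0025
```

Request:
send_rows:
  motion:
    - [[0,0,2],0]
    - [[0,0,2],0]
    - [[0,0,0],0]
    - [[0,0,0],0]
    - [[0,0,0],0]

```text
time_s: 9.0
position: [0.5551, -0.3283, 0.0551]
tcp_rot: [[-0.063, 0.997, 0.032], [0.998, 0.063, 0.009], [0.007, 0.033, -0.999]]
force: [-0.8, -0.9, -2.2]
opening: 0.5
```

Request:
send_rows:
  motion:
    - [[0,-4,3],0]
    - [[0,-1,3],0]
    - [[0,0,3],0]
    - [[0,0,2],0]
    - [[0,0,1],0]

```text
time_s: 9.42
position: [0.5551, -0.3288, 0.0536]
tcp_rot: [[-0.063, 0.997, 0.044], [0.998, 0.062, 0.006], [0.003, 0.044, -0.999]]
force: [-1.6, -0.1, -0.6]
opening: 0.494
```

Request:
send_rows:
  motion:
    - [[0,0,0],0]
    - [[0,0,0],0]
    - [[0,0,0],0]
    - [[0,0,0],0]
    - [[0,0,0],0]
  gripper: 0

```text
time_s: 9.83
position: [0.5551, -0.3294, 0.0527]
tcp_rot: [[-0.062, 0.997, 0.044], [0.998, 0.062, 0.005], [0.002, 0.045, -0.999]]
force: [-0.0, 0.8, -0.4]
opening: 0.785
```

```bash
python3 go.py .550 -.326 .18
python3 - <<'E'
from h import *
r=cam('side');cv2.imwrite('pics/g2.png',cv2.resize(r['image'][204:384,150:400],None,fx=3,fy=3))
E
```

```text
t 9.8333 pos [ 0.5551 -0.3294  0.0527] yaw 93.55 open 0.785 F [-0.   0.8 -0.4]
shift now-axes mm [   4.     0.8 -127.4] after-turn axes [   4.     0.8 -127.4] turn rad 0.0009
```

View pics/g2.png

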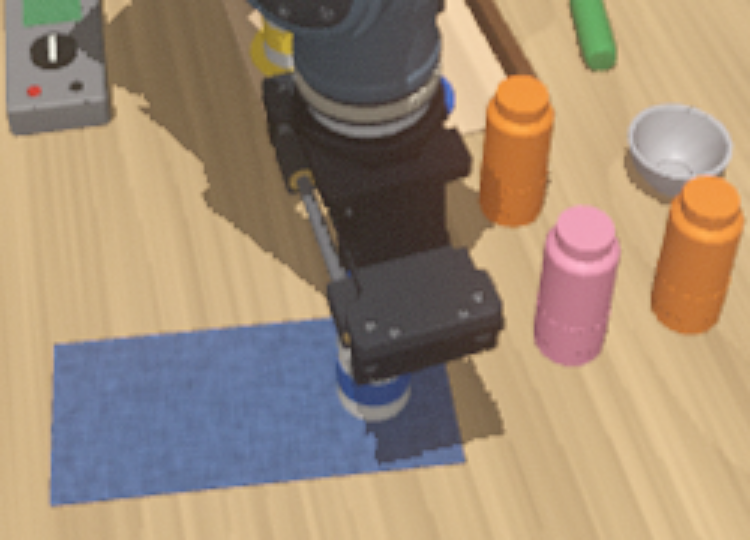

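Request:
send_rows:
  motion:
    - [[0,0,-10],0]
    - [[0,0,-30],0]
    - [[0,0,-40],0]
    - [[0,0,-38],0]
    - [[0,0,-10],0]

```text
time_s: 10.3
position: [0.5466, -0.3279, 0.181]
tcp_rot: [[-0.062, 0.998, 0.034], [0.998, 0.061, 0.014], [0.012, 0.035, -0.999]]
force: [0.5, -1.2, 0.8]
opening: 0.995
```

```bash
python3 go.py .6203 .053 .18
```

```text
t 10.3 pos [ 0.5466 -0.3279  0.181 ] yaw 93.54 open 0.995 F [ 0.5 -1.2  0.8]
shift now-axes mm [375.6  96.9   8.9] after-turn axes [375.7  96.6   8.9] turn rad 0.0007
```

Request:
send_rows:
  motion:
    - [[38,10,0],0]
    - [[38,10,0],0]
    - [[38,10,0],0]
    - [[38,10,0],0]
    - [[38,10,0],0]

```text
time_s: 10.72
position: [0.5904, -0.1436, 0.1953]
tcp_rot: [[-0.046, 0.998, 0.053], [0.999, 0.046, -0.003], [-0.006, 0.053, -0.999]]
force: [0.7, -0.1, -0.5]
opening: 1.002
```

Request:
send_rows:
  motion:
    - [[38,10,0],0]
    - [[38,10,0],0]
    - [[38,10,0],0]
    - [[36,10,0],0]
    - [[18,4,0],0]

```text
time_s: 11.13
position: [0.628, 0.0381, 0.2017]
tcp_rot: [[-0.047, 0.997, 0.059], [0.999, 0.048, -0.003], [-0.006, 0.059, -0.998]]
force: [1.0, -0.2, 0.2]
opening: 1.001
```

```bash
python3 go.py .6203 .053 .18
```

```text
t 11.1333 pos [0.628  0.0381 0.2017] yaw 92.71 open 1.001 F [ 1.  -0.2  0.2]
shift now-axes mm [15.4 -8.2 21.2] after-turn axes [15.5 -8.  21.2] turn rad -0.0137
```

Request:
send_rows:
  motion:
    - [[8,-4,-40],0]
    - [[4,-2,-40],0]
    - [[0,0,0],0]
    - [[0,0,0],0]
    - [[0,0,0],0]

```text
time_s: 11.55
position: [0.6158, 0.0589, 0.2842]
tcp_rot: [[-0.059, 0.997, 0.058], [0.998, 0.059, -0.0], [-0.004, 0.058, -0.998]]
force: [0.0, -1.0, -0.2]
opening: 0.998
```

Request:
send_rows:
  motion:
    - [[0,0,5],0]
    - [[0,0,5],0]
    - [[0,0,5],0]
    - [[0,0,5],0]
    - [[0,0,5],0]

```text
time_s: 11.97
position: [0.6157, 0.0569, 0.2545]
tcp_rot: [[-0.055, 0.997, 0.054], [0.998, 0.056, -0.0], [-0.003, 0.053, -0.999]]
force: [0.7, -1.2, -0.4]
opening: 0.999
```

Request:
send_rows:
  motion:
    - [[0,0,-40],0]
    - [[0,0,0],0]
    - [[0,0,40],0]
    - [[0,0,0],0]
    - [[0,0,0],0]

```text
time_s: 12.38
position: [0.6145, 0.0556, 0.2492]
tcp_rot: [[-0.053, 0.998, 0.045], [0.999, 0.053, 0.0], [-0.002, 0.045, -0.999]]
force: [0.6, -0.3, 1.0]
opening: 1.001
```

Request:
send_rows:
  motion:
    - [[0,0,0],0]
    - [[0,0,0],0]
    - [[0,0,0],0]
    - [[0,0,0],0]
    - [[0,0,0],0]

```text
time_s: 12.8
position: [0.6156, 0.0552, 0.2518]
tcp_rot: [[-0.053, 0.997, 0.048], [0.999, 0.053, -0.0], [-0.003, 0.048, -0.999]]
force: [0.7, -0.9, 1.1]
opening: 0.998
```

Request:
send_rows:
  motion:
    - [[0,0,-40],0]
    - [[0,0,0],0]
    - [[0,0,40],0]
    - [[0,0,0],0]
    - [[0,0,0],0]

```text
time_s: 13.22
position: [0.6191, 0.0551, 0.2585]
tcp_rot: [[-0.053, 0.997, 0.059], [0.999, 0.053, -0.001], [-0.004, 0.059, -0.998]]
force: [0.3, 0.3, 1.4]
opening: 1.002
```

Request:
send_rows:
  motion:
    - [[0,30,0],0]
    - [[0,0,0],0]
    - [[0,-30,0],0]
    - [[0,0,0],0]
    - [[0,0,0],0]

```text
time_s: 13.63
position: [0.6163, 0.0555, 0.2608]
tcp_rot: [[-0.054, 0.997, 0.054], [0.999, 0.054, -0.001], [-0.004, 0.054, -0.999]]
force: [-0.4, -0.8, 1.3]
opening: 1.0
```

```bash
cat > js.py <<'E'
from h import *
s=bot.read_state();R=s['tcp_rot']
print(round(s['time_s'],2),np.array(s['joint_positions']).round(3),'qv',np.array(s['qvel']).round(2),'tau',np.array(s['tau']).round(2),s['position'].round(4),R[:,2].round(4))
E
python3 js.py; python3 -c "
from h import *
capture('top')";python3 js.py
```

```text
13.63 [ -5.32   24.659  81.288   0.252  70.952 -98.479] qv [ 0.3  -2.42  3.56 -0.05  3.49 -0.05] tau [ 2.600e-01 -4.039e+01 -1.808e+01 -1.000e-02  2.000e-02 -0.000e+00] [0.6163 0.0555 0.2608] [ 5.430e-02 -9.000e-04 -9.985e-01]
13.68 [ -5.309  24.645  81.315   0.253  71.033 -98.478] qv [ 0.03  0.77 -0.88  0.19 -0.32  0.04] tau [-3.500e-01 -4.039e+01 -1.980e+01 -5.000e-02 -3.400e-01 -1.000e-02] [0.6156 0.0557 0.2607] [ 5.260e-02 -7.000e-04 -9.986e-01]
```

Request:
send_rows:
  motion:
    - [[0,0,0],0]
    - [[0,0,0],0]
    - [[0,0,0],0]
    - [[0,0,0],0]
    - [[0,0,0],0]

```text
time_s: 14.1
position: [0.619, 0.0555, 0.2644]
tcp_rot: [[-0.054, 0.997, 0.06], [0.999, 0.054, -0.001], [-0.005, 0.06, -0.998]]
force: [0.2, 1.3, 0.5]
opening: 1.0
```

```bash
python3 js.py
```

```text
14.1 [ -5.297  24.554  80.89    0.255  71.139 -98.474] qv [ 0.01 -0.01 -0.63 -0.04  0.1   0.02] tau [ 1.000e-02 -4.125e+01 -1.946e+01 -3.000e-02 -1.400e-01 -0.000e+00] [0.619  0.0555 0.2644] [ 0.0597 -0.0013 -0.9982]
```

Request:
send_rows:
  motion:
    - [[0,0,0],0]
    - [[0,0,0],0]
    - [[0,0,0],0]
    - [[0,0,0],0]
    - [[0,0,0],0]

```text
time_s: 14.52
position: [0.6195, 0.0555, 0.2641]
tcp_rot: [[-0.054, 0.997, 0.06], [0.999, 0.054, -0.001], [-0.004, 0.059, -0.998]]
force: [0.4, 0.5, -0.9]
opening: 1.001
```

```bash
python3 js.py
```

```text
14.52 [ -5.297  24.612  80.832   0.257  71.147 -98.476] qv [ 0.09  0.09 -0.    0.03 -0.06  0.02] tau [-0.000e+00 -4.123e+01 -1.947e+01 -3.000e-02 -1.400e-01 -0.000e+00] [0.6195 0.0555 0.2641] [ 0.0596 -0.0013 -0.9982]
```

Request:
send_rows:
  motion:
    - [[0,0,8],0]
    - [[0,0,8],0]
    - [[0,0,8],0]
    - [[0,0,8],0]
    - [[0,0,8],0]

```text
time_s: 14.93
position: [0.6228, 0.0554, 0.2218]
tcp_rot: [[-0.054, 0.997, 0.062], [0.999, 0.054, -0.002], [-0.005, 0.062, -0.998]]
force: [0.1, -0.8, 0.9]
opening: 0.999
```

Request:
send_rows:
  motion:
    - [[0,0,8],0]
    - [[0,0,8],0]
    - [[0,0,0],0]
    - [[0,0,0],0]
    - [[0,0,0],0]

```text
time_s: 15.35
position: [0.6215, 0.0555, 0.1993]
tcp_rot: [[-0.054, 0.997, 0.054], [0.999, 0.054, -0.001], [-0.004, 0.054, -0.999]]
force: [0.2, -0.1, -0.4]
opening: 0.999
```

```bash
python3 js.py
```

```text
15.35 [ -5.278  28.646  84.789   0.271  63.473 -98.487] qv [-0.05  0.02 -0.23  0.04 -0.19 -0.07] tau [-2.000e-02 -4.250e+01 -1.757e+01 -3.000e-02 -1.400e-01 -0.000e+00] [0.6215 0.0555 0.1993] [ 5.410e-02 -7.000e-04 -9.985e-01]
```

Request:
send_rows:
  motion:
    - [[0,0,-40],0]
    - [[0,0,-20],0]
    - [[0,0,0],0]
    - [[0,0,0],0]
    - [[0,0,0],0]

```text
time_s: 15.77
position: [0.6183, 0.0555, 0.2605]
tcp_rot: [[-0.054, 0.997, 0.053], [0.999, 0.054, -0.001], [-0.004, 0.053, -0.999]]
force: [-0.1, 0.1, -0.3]
opening: 1.0
```

```bash
python3 js.py
```

```text
15.77 [ -5.307  24.859  80.993   0.258  71.09  -98.474] qv [ 0.05  0.07  0.74  0.06 -0.53  0.04] tau [ 1.000e-02 -4.167e+01 -1.953e+01 -3.000e-02 -9.000e-02 -0.000e+00] [0.6183 0.0555 0.2605] [ 5.350e-02 -7.000e-04 -9.986e-01]
```

Request:
send_rows:
  motion:
    - [[0,-40,0],0]
    - [[0,-40,0],0]
    - [[0,0,0],0]
    - [[0,0,0],0]
    - [[0,0,0],0]

```text
time_s: 16.18
position: [0.53, 0.0516, 0.2475]
tcp_rot: [[-0.054, 0.998, 0.039], [0.999, 0.054, 0.001], [-0.001, 0.039, -0.999]]
force: [0.6, 0.0, -0.1]
opening: 0.999
```

Request:
send_rows:
  motion:
    - [[0,40,0],0]
    - [[0,40,0],0]
    - [[0,0,0],0]
    - [[0,0,0],0]
    - [[0,0,0],0]

```text
time_s: 16.6
position: [0.61, 0.0568, 0.2438]
tcp_rot: [[-0.054, 0.998, 0.028], [0.999, 0.054, 0.002], [0.001, 0.028, -1.0]]
force: [-0.7, 0.7, -0.0]
opening: 1.003
```

Request:
send_rows:
  motion:
    - [[0,0,40],0]
    - [[0,0,20],0]
    - [[0,0,0],0]
    - [[0,0,0],0]
    - [[0,0,0],0]

```text
time_s: 17.02
position: [0.6129, 0.0567, 0.1843]
tcp_rot: [[-0.054, 0.998, 0.032], [0.999, 0.054, 0.002], [0.0, 0.032, -0.999]]
force: [-0.8, -0.8, -0.3]
opening: 1.0
```

```bash
python3 js.py
```

```text
17.02 [ -5.25   29.509  85.851   0.301  62.826 -98.471] qv [ 0.04 -0.67 -0.3  -0.06  0.58  0.04] tau [-4.000e-02 -4.218e+01 -1.685e+01 -3.000e-02 -7.000e-02 -0.000e+00] [0.6129 0.0567 0.1843] [ 0.032   0.0018 -0.9995]
```

Request:
send_rows:
  motion:
    - [[0,-40,0],0]
    - [[0,-40,0],0]
    - [[0,0,0],0]
    - [[0,0,0],0]
    - [[0,0,0],0]

```text
time_s: 17.43
position: [0.5309, 0.0522, 0.1862]
tcp_rot: [[-0.054, 0.998, 0.039], [0.999, 0.054, 0.001], [-0.001, 0.039, -0.999]]
force: [-0.3, -0.4, -0.7]
opening: 0.999
```

Request:
send_rows:
  motion:
    - [[0,40,0],0]
    - [[0,40,0],0]
    - [[0,0,0],0]
    - [[0,0,0],0]
    - [[0,0,0],0]

```text
time_s: 17.85
position: [0.6138, 0.0572, 0.1921]
tcp_rot: [[-0.054, 0.998, 0.042], [0.999, 0.054, 0.001], [-0.001, 0.042, -0.999]]
force: [-0.4, 0.6, 0.1]
opening: 1.0
```

```bash
python3 go.py .6203 .053 .12;python3 js.py
```

```text
t 17.85 pos [0.6138 0.0572 0.1921] yaw 93.11 open 1.0 F [-0.4  0.6  0.1]
shift now-axes mm [-4.4  3.3 72.3] after-turn axes [-4.4  3.2 72.3] turn rad -0.0068
17.85 [ -5.197  28.825  85.727   0.297  63.071 -98.436] qv [ 0.18  0.02 -0.96 -0.04  1.41  0.  ] tau [ 2.000e-02 -4.204e+01 -1.732e+01 -2.000e-02 -1.000e-01  0.000e+00] [0.6138 0.0572 0.1921] [ 4.170e-02  8.000e-04 -9.991e-01]
```

Request:
send_rows:
  motion:
    - [[-3,2,15],0]
    - [[-1,0,22],0]
    - [[0,0,22],0]
    - [[0,0,10],0]
    - [[0,0,2],0]

```text
time_s: 18.27
position: [0.6216, 0.053, 0.1241]
tcp_rot: [[-0.055, 0.997, 0.051], [0.999, 0.055, -0.0], [-0.003, 0.051, -0.999]]
force: [0.0, 0.5, 0.1]
opening: 1.003
```

```bash
python3 go.py .6203 .053 .059
```

```text
t 18.2667 pos [0.6216 0.053  0.1241] yaw 93.13 open 1.003 F [0.  0.5 0.1]
shift now-axes mm [ 0.3 -4.6 64.9] after-turn axes [ 0.3 -4.6 64.9] turn rad -0.0064
```

Request:
send_rows:
  motion:
    - [[0,-1,14],0]
    - [[0,-1,18],0]
    - [[0,-1,14],0]
    - [[0,0,8],0]
    - [[0,0,2],0]

```text
time_s: 18.68
position: [0.6232, 0.0527, 0.0707]
tcp_rot: [[-0.055, 0.997, 0.057], [0.998, 0.055, -0.001], [-0.004, 0.057, -0.998]]
force: [-0.7, -1.0, -0.3]
opening: 1.001
```

```bash
python3 go.py .6203 .053 .059
```

```text
t 18.6833 pos [0.6232 0.0527 0.0707] yaw 93.15 open 1.001 F [-0.7 -1.  -0.3]
shift now-axes mm [ 0.5 -3.6 11.5] after-turn axes [ 0.5 -3.6 11.5] turn rad -0.0061
```

Request:
send_rows:
  motion:
    - [[0,-2,6],0]
    - [[0,-1,5],0]
    - [[0,0,2],0]
    - [[0,0,0],0]
    - [[0,0,0],0]

```text
time_s: 19.1
position: [0.6226, 0.0524, 0.0594]
tcp_rot: [[-0.055, 0.997, 0.062], [0.998, 0.055, -0.001], [-0.005, 0.061, -0.998]]
force: [-0.3, -0.1, -0.4]
opening: 1.004
```

Request:
send_rows:
  motion:
    - [[0,0,0],0]
    - [[0,0,0],0]
    - [[0,0,0],0]
    - [[0,0,0],0]
    - [[0,0,0],0]
  gripper: 1

```text
time_s: 19.52
position: [0.6239, 0.0524, 0.0611]
tcp_rot: [[-0.055, 0.996, 0.065], [0.998, 0.055, -0.002], [-0.005, 0.065, -0.998]]
force: [0.1, 0.1, 0.1]
opening: 0.707
```

Request:
send_rows:
  motion:
    - [[0,0,0],0]
    - [[0,0,0],0]
    - [[0,0,0],0]
    - [[0,0,0],0]
    - [[0,0,0],0]

```text
time_s: 19.93
position: [0.624, 0.0523, 0.0612]
tcp_rot: [[-0.055, 0.996, 0.065], [0.998, 0.055, -0.002], [-0.005, 0.065, -0.998]]
force: [0.3, 0.6, 0.6]
opening: 0.491
```

Request:
send_rows:
  motion:
    - [[0,0,-15],0]
    - [[0,0,-30],0]
    - [[0,0,-35],0]
    - [[0,0,-30],0]
    - [[0,0,-10],0]

```text
time_s: 20.35
position: [0.6108, 0.0529, 0.1778]
tcp_rot: [[-0.055, 0.997, 0.047], [0.998, 0.055, 0.0], [-0.002, 0.047, -0.999]]
force: [-0.2, -0.5, -2.0]
opening: 0.496
```

```bash
python3 go.py .4805 -.32 .18
```

```text
t 20.35 pos [0.6108 0.0529 0.1778] yaw 93.14 open 0.496 F [-0.2 -0.5 -2. ]
shift now-axes mm [-365.2 -150.3   -8.5] after-turn axes [-364.2 -152.6   -8.5] turn rad -0.0063
```

Request:
send_rows:
  motion:
    - [[-20,-8,-2],0]
    - [[-34,-14,-2],0]
    - [[-37,-15,-2],0]
    - [[-37,-15,-2],0]
    - [[-37,-15,0],0]

```text
time_s: 20.77
position: [0.555, -0.1121, 0.1838]
tcp_rot: [[-0.069, 0.996, 0.056], [0.998, 0.069, 0.004], [-0.0, 0.056, -0.998]]
force: [0.3, -0.5, -2.6]
opening: 0.494
```

Request:
send_rows:
  motion:
    - [[-37,-15,0],0]
    - [[-37,-15,0],0]
    - [[-37,-15,0],0]
    - [[-33,-15,0],0]
    - [[-20,-9,0],0]

```text
time_s: 21.18
position: [0.4904, -0.2893, 0.1745]
tcp_rot: [[-0.068, 0.996, 0.05], [0.998, 0.068, 0.006], [0.003, 0.051, -0.999]]
force: [-0.0, -0.5, -2.5]
opening: 0.498
```

```bash
python3 go.py .4805 -.32 .18
```

```text
t 21.1833 pos [ 0.4904 -0.2893  0.1745] yaw 93.9 open 0.498 F [-0.  -0.5 -2.5]
shift now-axes mm [-30.  -11.7  -6.2] after-turn axes [-30.  -11.5  -6.2] turn rad 0.0071
```

Request:
send_rows:
  motion:
    - [[-13,-6,0],0]
    - [[-6,-2,2],0]
    - [[-2,0,8],0]
    - [[0,0,15],0]
    - [[0,0,20],0]

```text
time_s: 21.6
position: [0.4844, -0.3182, 0.126]
tcp_rot: [[-0.059, 0.997, 0.053], [0.998, 0.058, 0.002], [-0.001, 0.053, -0.999]]
force: [-0.6, -0.6, -1.0]
opening: 0.498
```

```bash
python3 go.py .4805 -.32 .0545
```

```text
t 21.6 pos [ 0.4844 -0.3182  0.126 ] yaw 93.35 open 0.498 F [-0.6 -0.6 -1. ]
shift now-axes mm [-1.5 -7.7 71.2] after-turn axes [-1.5 -7.7 71.2] turn rad -0.0025
```

Request:
send_rows:
  motion:
    - [[0,-2,18],0]
    - [[0,-2,18],0]
    - [[0,-2,12],0]
    - [[0,0,6],0]
    - [[0,0,3],0]

```text
time_s: 22.02
position: [0.4802, -0.3081, 0.0581]
tcp_rot: [[-0.064, 0.997, 0.045], [0.998, 0.063, 0.014], [0.011, 0.045, -0.999]]
force: [0.7, -0.3, -2.9]
opening: 0.496
```

```bash
python3 go.py .4805 -.32 .0545
```

```text
t 22.0167 pos [ 0.4802 -0.3081  0.0581] yaw 93.67 open 0.496 F [ 0.7 -0.3 -2.9]
shift now-axes mm [-11.9  -0.7   3.5] after-turn axes [-11.9  -0.6   3.5] turn rad 0.003
```

Request:
send_rows:
  motion:
    - [[-8,0,0],0]
    - [[0,0,2],0]
    - [[0,0,2],0]
    - [[0,0,2],0]
    - [[0,0,2],0]

```text
time_s: 22.43
position: [0.4828, -0.3142, 0.0546]
tcp_rot: [[-0.067, 0.997, 0.045], [0.998, 0.066, 0.016], [0.013, 0.046, -0.999]]
force: [-2.5, 2.9, 6.4]
opening: 0.491
```

```bash
python3 go.py .4805 -.32 .0545
```

```text
t 22.4333 pos [ 0.4828 -0.3142  0.0546] yaw 93.84 open 0.491 F [-2.5  2.9  6.4]
shift now-axes mm [-5.6 -2.7 -0.1] after-turn axes [-5.6 -2.7 -0.1] turn rad 0.006
```

Contact (Fz +6 N). Release.

Request:
send_rows:
  motion:
    - [[0,0,0],0]
    - [[0,0,0],0]
    - [[0,0,0],0]
    - [[0,0,0],0]
    - [[0,0,0],0]
  gripper: 0

```text
time_s: 22.85
position: [0.4859, -0.3171, 0.0589]
tcp_rot: [[-0.067, 0.996, 0.053], [0.998, 0.066, 0.009], [0.005, 0.053, -0.999]]
force: [0.5, 0.0, -0.6]
opening: 0.789
```

Request:
send_rows:
  motion:
    - [[0,0,0],0]
    - [[0,0,-15],0]
    - [[0,0,-25],0]
    - [[0,0,-35],0]
    - [[0,0,-40],0]

```text
time_s: 23.27
position: [0.4751, -0.3138, 0.1674]
tcp_rot: [[-0.066, 0.997, 0.037], [0.998, 0.065, 0.025], [0.022, 0.039, -0.999]]
force: [-0.2, -0.5, 0.3]
opening: 0.996
```

```bash
python3 go.py .565 -.03 .18
python3 - <<'E'
from h import *
r=cam('side');cv2.imwrite('pics/g3.png',cv2.resize(r['image'][204:384,150:400],None,fx=3,fy=3))
E
```

```text
t 23.2667 pos [ 0.4751 -0.3138  0.1674] yaw 93.77 open 0.996 F [-0.2 -0.5  0.3]
shift now-axes mm [277.4 108.6  -2.2] after-turn axes [278.  107.3  -2.2] turn rad 0.0048
```

View pics/g3.png

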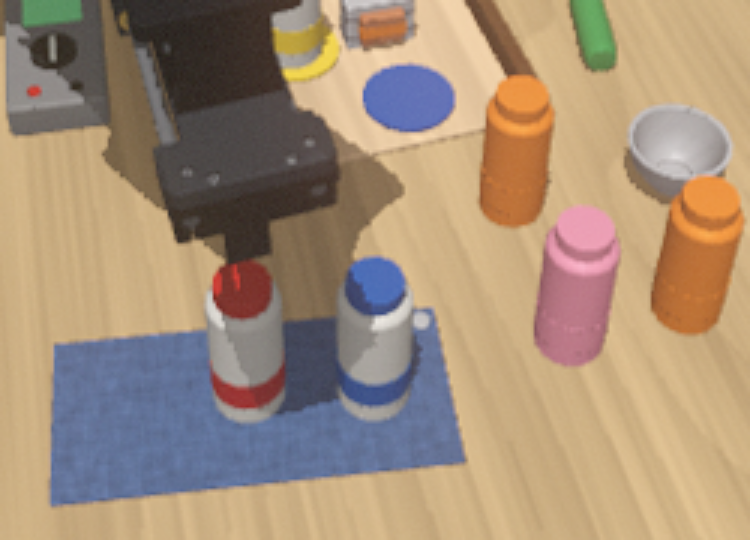

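Request:
send_rows:
  motion:
    - [[20,8,-5],0]
    - [[36,14,0],0]
    - [[38,15,0],0]
    - [[38,15,0],0]
    - [[38,15,0],0]

```text
time_s: 23.73
position: [0.54, -0.1526, 0.1916]
tcp_rot: [[-0.05, 0.997, 0.064], [0.999, 0.051, -0.004], [-0.007, 0.063, -0.998]]
force: [1.1, 0.1, -0.7]
opening: 1.0
```

```bash
python3 go.py .565 -.03 .18
```

```text
t 23.7333 pos [ 0.54   -0.1526  0.1916] yaw 92.89 open 1.0 F [ 1.1  0.1 -0.7]
shift now-axes mm [121.2  30.4  12.7] after-turn axes [120.9  31.7  12.7] turn rad -0.0107
```

Request:
send_rows:
  motion:
    - [[34,8,0],-0.01]
    - [[30,8,0],0]
    - [[20,4,0],0]
    - [[8,2,5],0]
    - [[2,0,10],0]

```text
time_s: 24.15
position: [0.5613, -0.0458, 0.1784]
tcp_rot: [[-0.069, 0.995, 0.071], [0.998, 0.07, -0.003], [-0.008, 0.071, -0.997]]
force: [0.6, 0.2, -0.5]
opening: 1.003
```

```bash
python3 go.py .565 -.03 .12; python3 js.py
```

```text
t 24.15 pos [ 0.5613 -0.0458  0.1784] yaw 93.97 open 1.003 F [ 0.6  0.2 -0.5]
shift now-axes mm [16.   0.7 58.5] after-turn axes [16.   0.6 58.5] turn rad 0.0082
24.15 [ -16.628   25.11    95.588    1.199   55.35  -111.264] qv [  3.66  10.12   7.7   -0.48 -18.     2.14] tau [  0.67 -38.86 -15.61   0.09   0.16   0.06] [ 0.5613 -0.0458  0.1784] [ 0.071  -0.0033 -0.9975]
```

Request:
send_rows:
  motion:
    - [[8,-40,0],0]
    - [[0,-40,0],0]
    - [[0,0,0],0]
    - [[0,0,0],0]
    - [[0,0,0],0]

```text
time_s: 24.57
position: [0.4744, -0.0453, 0.1643]
tcp_rot: [[-0.068, 0.996, 0.06], [0.998, 0.069, -0.002], [-0.006, 0.059, -0.998]]
force: [-0.2, -0.2, 0.6]
opening: 1.002
```

Request:
send_rows:
  motion:
    - [[0,0,0],0]
    - [[0,10,0],0]
    - [[0,10,0],0]
    - [[0,10,0],0]
    - [[0,10,0],0]

```text
time_s: 24.98
position: [0.5218, -0.0464, 0.167]
tcp_rot: [[-0.064, 0.996, 0.064], [0.998, 0.064, -0.004], [-0.008, 0.064, -0.998]]
force: [0.4, 0.6, 0.8]
opening: 1.0
```

Request:
send_rows:
  motion:
    - [[0,10,0],0]
    - [[0,10,0],0]
    - [[0,10,0],0]
    - [[0,8,0],0]
    - [[0,4,0],0]

```text
time_s: 25.4
position: [0.5799, -0.0454, 0.1718]
tcp_rot: [[-0.065, 0.995, 0.079], [0.998, 0.066, -0.008], [-0.013, 0.078, -0.997]]
force: [0.5, -0.8, 0.3]
opening: 1.002
```

```bash
python3 go.py .565 -.03 .12; python3 js.py
```

```text
t 25.4 pos [ 0.5799 -0.0454  0.1718] yaw 93.72 open 1.002 F [ 0.5 -0.8  0.3]
shift now-axes mm [ 17.  -17.9  50.4] after-turn axes [ 16.9 -17.9  50.4] turn rad 0.0039
25.4 [ -15.951   26.789   93.758    0.995   54.999 -110.241] qv [ 2.31  4.5  -9.61 -0.29  4.29  2.2 ] tau [-6.000e-02 -3.951e+01 -1.525e+01  1.000e-02 -2.100e-01 -1.000e-02] [ 0.5799 -0.0454  0.1718] [ 0.0786 -0.0077 -0.9969]
```

Request:
send_rows:
  motion:
    - [[8,0,0],0]
    - [[0,-10,0],0]
    - [[0,-10,0],0]
    - [[0,-10,0],0]
    - [[0,-10,0],0]

```text
time_s: 25.82
position: [0.5415, -0.0391, 0.168]
tcp_rot: [[-0.068, 0.994, 0.082], [0.998, 0.069, -0.009], [-0.014, 0.082, -0.997]]
force: [0.1, -0.9, 0.2]
opening: 1.001
```

Request:
send_rows:
  motion:
    - [[0,-10,0],0]
    - [[0,-10,0],0]
    - [[0,-10,0],0]
    - [[0,-10,0],0]
    - [[0,-10,0],0]

```text
time_s: 26.23
position: [0.4794, -0.0407, 0.1632]
tcp_rot: [[-0.068, 0.995, 0.075], [0.998, 0.069, -0.007], [-0.012, 0.074, -0.997]]
force: [-0.3, 0.2, -0.6]
opening: 1.002
```

Request:
send_rows:
  motion:
    - [[0,40,0],0]
    - [[0,32,0],0]
    - [[0,0,0],0]
    - [[0,0,0],0]
    - [[0,0,0],0]

```text
time_s: 26.65
position: [0.5272, -0.03, 0.162]
tcp_rot: [[-0.066, 0.997, 0.042], [0.998, 0.066, 0.002], [-0.001, 0.042, -0.999]]
force: [-0.9, -0.2, -0.0]
opening: 1.002
```

```bash
python3 go.py .565 -.03 .12; python3 js.py
```

```text
t 26.65 pos [ 0.5272 -0.03    0.162 ] yaw 93.81 open 1.002 F [-0.9 -0.2 -0. ]
shift now-axes mm [-2.5 36.  43.5] after-turn axes [-2.3 36.  43.5] turn rad 0.0054
26.65 [ -15.874   24.558  100.051    0.939   53.092 -110.235] qv [-0.09 -0.76  2.25 -0.22  0.56 -0.24] tau [ 1.000e-01 -3.581e+01 -1.455e+01  0.000e+00 -9.000e-02  1.000e-02] [ 0.5272 -0.03    0.162 ] [ 0.0422  0.0016 -0.9991]
```

Request:
send_rows:
  motion:
    - [[0,36,0],0]
    - [[0,4,0],0]
    - [[0,0,0],0]
    - [[0,0,0],0]
    - [[0,0,0],0]

```text
time_s: 27.07
position: [0.5578, -0.0263, 0.1621]
tcp_rot: [[-0.065, 0.997, 0.031], [0.998, 0.065, 0.004], [0.002, 0.031, -1.0]]
force: [0.5, 0.2, 0.6]
opening: 1.0
```

```bash
python3 go.py .565 -.03 .059; python3 js.py
```

```text
t 27.0667 pos [ 0.5578 -0.0263  0.1621] yaw 93.75 open 1.0 F [0.5 0.2 0.6]
shift now-axes mm [ -4.4   3.8 103.2] after-turn axes [ -4.3   3.8 103.2] turn rad 0.0043
27.07 [ -14.564   26.95    95.289    0.791   56.116 -108.742] qv [-0.28 -0.68  0.92 -0.08 -0.49 -0.21] tau [ 2.000e-02 -3.866e+01 -1.539e+01 -1.000e-02 -8.000e-02  0.000e+00] [ 0.5578 -0.0263  0.1621] [ 0.0307  0.0039 -0.9995]
```

Good: tilt down to 0.03. Descend on yellow.

Request:
send_rows:
  motion:
    - [[-2,1,12],0]
    - [[-2,1,20],0]
    - [[0,0,20],0]
    - [[0,0,10],0]
    - [[0,0,2],0]

```text
time_s: 27.48
position: [0.5599, -0.0308, 0.0991]
tcp_rot: [[-0.064, 0.997, 0.035], [0.998, 0.064, 0.002], [0.0, 0.035, -0.999]]
force: [1.1, 0.6, -0.7]
opening: 1.0
```

```bash
python3 go.py .565 -.03 .059
```

```text
t 27.4833 pos [ 0.5599 -0.0308  0.0991] yaw 93.7 open 1.0 F [ 1.1  0.6 -0.7]
shift now-axes mm [ 0.5  3.7 40.2] after-turn axes [ 0.5  3.7 40.2] turn rad 0.0035
```

Request:
send_rows:
  motion:
    - [[0,1,12],0]
    - [[0,1,14],0]
    - [[0,1,10],0]
    - [[0,0,5],0]
    - [[0,0,1],0]

```text
time_s: 27.9
position: [0.5641, -0.031, 0.0577]
tcp_rot: [[-0.064, 0.997, 0.036], [0.998, 0.064, 0.002], [-0.0, 0.036, -0.999]]
force: [0.1, 1.0, -0.4]
opening: 1.0
```

```bash
python3 go.py .565 -.03 .059
```

```text
t 27.9 pos [ 0.5641 -0.031   0.0577] yaw 93.67 open 1.0 F [ 0.1  1.  -0.4]
shift now-axes mm [ 0.9  1.  -1.3] after-turn axes [ 0.9  1.  -1.3] turn rad 0.003
```

Request:
send_rows:
  motion:
    - [[0,0,0],0]
    - [[0,0,0],0]
    - [[0,0,0],0]
    - [[0,0,0],0]
    - [[0,0,0],0]
  gripper: 1

```text
time_s: 28.32
position: [0.5652, -0.0312, 0.0599]
tcp_rot: [[-0.064, 0.997, 0.039], [0.998, 0.064, 0.001], [-0.002, 0.039, -0.999]]
force: [0.1, -0.0, 0.2]
opening: 0.707
```

Request:
send_rows:
  motion:
    - [[0,0,0],0]
    - [[0,0,0],0]
    - [[0,0,0],0]
    - [[0,0,0],0]
    - [[0,0,0],0]

```text
time_s: 28.73
position: [0.5657, -0.0313, 0.0607]
tcp_rot: [[-0.065, 0.997, 0.041], [0.998, 0.065, 0.001], [-0.002, 0.041, -0.999]]
force: [0.2, 0.2, 0.7]
opening: 0.493
```

Request:
send_rows:
  motion:
    - [[0,0,-15],0]
    - [[0,0,-30],0]
    - [[0,0,-35],0]
    - [[0,0,-30],0]
    - [[0,0,-12],0]

```text
time_s: 29.15
position: [0.5556, -0.0303, 0.1807]
tcp_rot: [[-0.064, 0.998, 0.024], [0.998, 0.064, 0.005], [0.004, 0.024, -1.0]]
force: [-0.1, 0.4, -2.2]
opening: 0.494
```

```bash
python3 go.py .411 -.312 .18
```

```text
t 29.15 pos [ 0.5556 -0.0303  0.1807] yaw 93.67 open 0.494 F [-0.1  0.4 -2.2]
shift now-axes mm [-271.9 -162.3   -4.2] after-turn axes [-272.4 -161.5   -4.2] turn rad 0.003
```

Request:
send_rows:
  motion:
    - [[-15,-9,0],0]
    - [[-28,-17,0],0]
    - [[-30,-18,0],0]
    - [[-30,-18,0],0]
    - [[-30,-18,0],0]

```text
time_s: 29.57
position: [0.4881, -0.1668, 0.1832]
tcp_rot: [[-0.077, 0.996, 0.037], [0.997, 0.077, 0.004], [0.001, 0.037, -0.999]]
force: [0.2, 0.2, -1.4]
opening: 0.491
```

Request:
send_rows:
  motion:
    - [[-30,-18,0],0]
    - [[-30,-18,0],0]
    - [[-28,-16,0],0]
    - [[-20,-12,0],0]
    - [[-10,-6,0],0]

```text
time_s: 29.98
position: [0.4206, -0.2978, 0.1794]
tcp_rot: [[-0.074, 0.997, 0.035], [0.997, 0.074, 0.004], [0.001, 0.035, -0.999]]
force: [0.2, 0.4, -1.0]
opening: 0.498
```

```bash
python3 go.py .411 -.312 .18
```

```text
t 29.9833 pos [ 0.4206 -0.2978  0.1794] yaw 94.25 open 0.498 F [ 0.2  0.4 -1. ]
shift now-axes mm [-13.4 -10.6  -1. ] after-turn axes [-13.5 -10.4  -1. ] turn rad 0.0131
```

Request:
send_rows:
  motion:
    - [[-8,-7,6],0.01]
    - [[-3,-4,16],0]
    - [[-1,-2,20],0]
    - [[0,0,20],0]
    - [[0,0,12],0]

```text
time_s: 30.4
position: [0.4095, -0.3186, 0.105]
tcp_rot: [[-0.055, 0.998, 0.04], [0.998, 0.055, -0.004], [-0.006, 0.04, -0.999]]
force: [0.6, 0.9, -2.2]
opening: 0.494
```

```bash
python3 go.py .411 -.312 .054
```

```text
t 30.4 pos [ 0.4095 -0.3186  0.105 ] yaw 93.17 open 0.494 F [ 0.6  0.9 -2.2]
shift now-axes mm [ 6.8 -0.2 51. ] after-turn axes [ 6.8 -0.2 51. ] turn rad -0.0058
```

Request:
send_rows:
  motion:
    - [[2,0,14],0]
    - [[1,0,14],0]
    - [[0,0,9],0]
    - [[0,0,6],0]
    - [[0,0,3],0]

```text
time_s: 30.82
position: [0.4092, -0.3142, 0.0536]
tcp_rot: [[-0.054, 0.998, 0.035], [0.999, 0.054, 0.001], [-0.001, 0.035, -0.999]]
force: [-1.9, -0.7, 20.9]
opening: 0.49
```

```bash
python3 go.py .411 -.312 .054
```

```text
t 30.8167 pos [ 0.4092 -0.3142  0.0536] yaw 93.1 open 0.49 F [-1.9 -0.7 20.9]
shift now-axes mm [ 2.   2.  -0.3] after-turn axes [ 2.   2.  -0.3] turn rad -0.007
```

Request:
send_rows:
  motion:
    - [[0,0,-1],0]
    - [[0,0,0],0]
    - [[0,0,0],0]
    - [[0,0,0],0]
    - [[0,0,0],0]
  gripper: 0

```text
time_s: 31.23
position: [0.4108, -0.316, 0.0565]
tcp_rot: [[-0.054, 0.998, 0.039], [0.999, 0.054, -0.003], [-0.005, 0.039, -0.999]]
force: [0.4, -0.4, 0.7]
opening: 0.789
```

Request:
send_rows:
  motion:
    - [[0,0,0],0]
    - [[0,0,-15],0]
    - [[0,0,-25],0]
    - [[0,0,-35],0]
    - [[0,0,-40],0]

```text
time_s: 31.65
position: [0.4025, -0.3113, 0.1683]
tcp_rot: [[-0.054, 0.998, 0.027], [0.998, 0.054, 0.011], [0.01, 0.028, -1.0]]
force: [0.8, -0.3, -0.0]
opening: 0.994
```

Request:
send_rows:
  motion:
    - [[15,7,-10],0]
    - [[25,15,0],0]
    - [[28,23,0],0]
    - [[28,24,0],0]
    - [[28,24,0],0]

```text
time_s: 32.07
position: [0.4936, -0.1909, 0.1941]
tcp_rot: [[-0.041, 0.998, 0.044], [0.999, 0.041, -0.011], [-0.013, 0.044, -0.999]]
force: [0.1, -0.5, 0.2]
opening: 0.999
```

```bash
python3 go.py .63 -.025 .12
python3 - <<'E'
from h import *
r=cam('side');cv2.imwrite('pics/g4.png',cv2.resize(r['image'][174:384,150:350],None,fx=3,fy=3))
t=cam('top');cv2.imwrite('pics/g5.png',cv2.resize(t['image'][90:300,210:440],None,fx=3,fy=3))
E
```

```text
t 32.0667 pos [ 0.4936 -0.1909  0.1941] yaw 92.34 open 0.999 F [ 0.1 -0.5  0.2]
shift now-axes mm [161.1 139.8  78.3] after-turn axes [158.3 143.   78.3] turn rad -0.0203
```

View pics/g4.png

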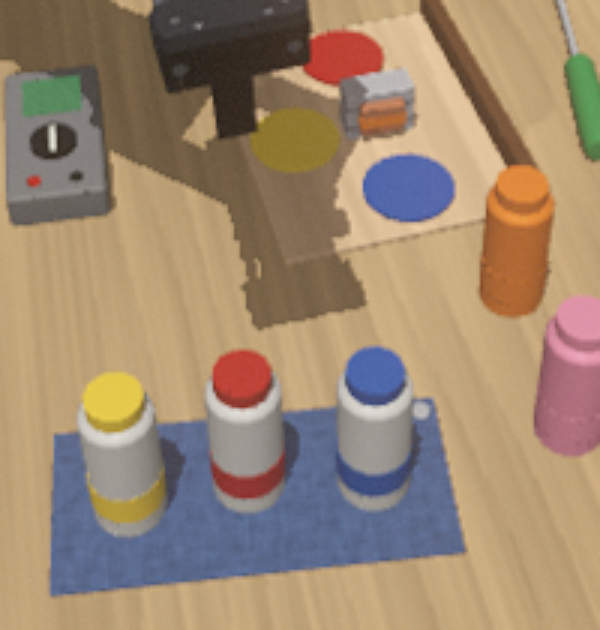

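View pics/g5.png

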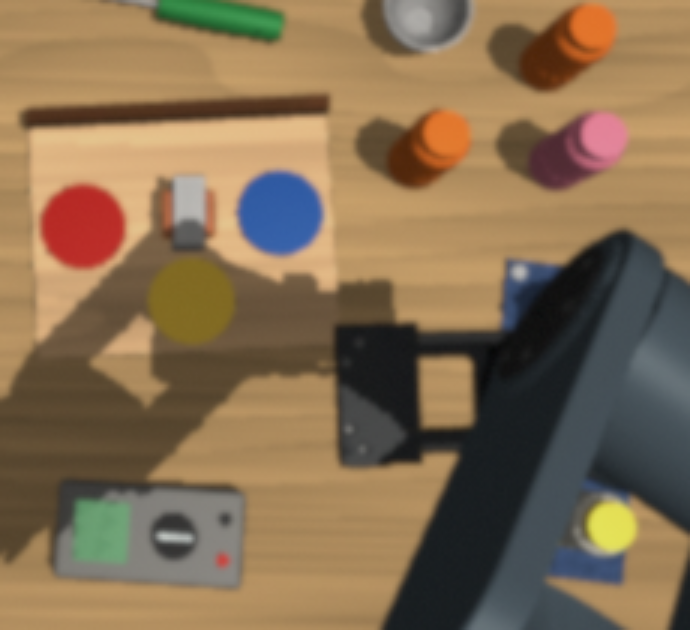

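Run:
```python
from h import *
import cv2
imt=cv2.imread('pics/g5.png');ims=cv2.imread('pics/g4.png')
t=cam('top');s=cam('side')
for n,u in(('red',(83,226)),('blue',(280,212.5)),('yellow',(191.5,300))): print('top',n,back(t,[210+u[0]/3-.33,90+u[1]/3-.33],.010)[0,:2].round(4))
for n,u in(('red',(341,58)),('blue',(408.5,188)),('yellow',(296,140))): print('side',n,back(s,[150+u[0]/3-.33,174+u[1]/3-.33],.010)[0,:2].round(4))
b=back(t,[210+189/3-.33,90+212/3-.33],.048);print('trafo top',b)
P=[[210+a/3-.33,90+c/3-.33] for a,c in((174,176),(204,176),(205,248),(175,248))];print(back(t,P,.048)[:,:2].round(4).tolist())
P=[[150+a/3-.33,174+c/3-.33] for a,c in((341,84),(409,70),(414,93),(352,104))];Q=back(s,P,.048)[:,:2];print(Q.round(4).tolist(),Q.mean(0))
```

```text
top red [0.6228 0.0552]
top blue [ 0.6366 -0.0981]
top yellow [ 0.5667 -0.0301]
side red [0.6214 0.0518]
side blue [ 0.636  -0.1016]
side yellow [ 0.5668 -0.0337]
trafo top [[ 0.62929006 -0.02522666  0.048     ]]
[[0.6564, -0.0136], [0.6569, -0.0361], [0.6023, -0.0376], [0.6019, -0.0152]]
[[0.6044, -0.0214], [0.6579, -0.0174], [0.6547, -0.0435], [0.6073, -0.045]] [ 0.63107051 -0.03182261]
```

Request:
send_rows:
  motion:
    - [[22,16,2],-0.01]
    - [[28,22,4],-0.01]
    - [[28,24,6],0]
    - [[28,24,6],0]
    - [[20,20,6],0]

```text
time_s: 32.68
position: [0.5912, -0.0671, 0.1719]
tcp_rot: [[-0.048, 0.998, 0.041], [0.999, 0.049, -0.016], [-0.018, 0.04, -0.999]]
force: [0.8, 0.0, 0.1]
opening: 1.002
```

```bash
python3 go.py .63 -.028 .12
```

```text
t 32.6833 pos [ 0.5912 -0.0671  0.1719] yaw 92.75 open 1.002 F [0.8 0.  0.1]
shift now-axes mm [38.1 38.5 52.8] after-turn axes [37.6 39.  52.8] turn rad -0.0132
```

Request:
send_rows:
  motion:
    - [[18,20,6],-0.01]
    - [[8,8,8],0]
    - [[2,2,12],0]
    - [[0,0,8],0]
    - [[0,0,2],0]

```text
time_s: 33.1
position: [0.6223, -0.04, 0.1321]
tcp_rot: [[-0.056, 0.998, 0.039], [0.998, 0.057, -0.017], [-0.019, 0.038, -0.999]]
force: [-0.7, 0.3, 0.1]
opening: 0.998
```

```bash
python3 go.py .63 -.028 .07;python3 js.py
```

```text
t 33.1 pos [ 0.6223 -0.04    0.1321] yaw 93.21 open 0.998 F [-0.7  0.3  0.1]
shift now-axes mm [12.7  6.1 62.1] after-turn axes [12.7  6.1 62.1] turn rad -0.0051
33.1 [ -13.72    33.582   87.786   -0.474   56.26  -106.691] qv [-1.49  2.19  2.02 -0.51 -2.82 -0.19] tau [ 6.000e-01 -4.473e+01 -1.602e+01 -2.000e-02 -2.000e-01  1.000e-02] [ 0.6223 -0.04    0.1321] [ 0.0386 -0.0165 -0.9991]
```

Request:
send_rows:
  motion:
    - [[8,4,8],0]
    - [[3,0,16],0]
    - [[0,0,18],0]
    - [[0,0,8],0]
    - [[0,0,0],0]

```text
time_s: 33.52
position: [0.6239, -0.0346, 0.0783]
tcp_rot: [[-0.046, 0.998, 0.034], [0.999, 0.047, -0.017], [-0.019, 0.033, -0.999]]
force: [0.5, 0.7, 0.0]
opening: 1.0
```

```bash
python3 go.py .63 -.028 .013
```

```text
t 33.5167 pos [ 0.6239 -0.0346  0.0783] yaw 92.66 open 1.0 F [0.5 0.7 0. ]
shift now-axes mm [ 7.5  4.3 65.4] after-turn axes [ 7.4  4.4 65.4] turn rad -0.0147
```

Request:
send_rows:
  motion:
    - [[5,3,12],-0.01]
    - [[2,1,16],0]
    - [[0,0,16],0]
    - [[0,0,8],0]
    - [[0,0,0],0]

```text
time_s: 33.93
position: [0.6316, -0.0293, 0.0256]
tcp_rot: [[-0.055, 0.998, 0.039], [0.998, 0.056, -0.018], [-0.02, 0.038, -0.999]]
force: [0.1, 0.2, 0.2]
opening: 0.997
```

```bash
python3 go.py .63 -.028 .013
```

```text
t 33.9333 pos [ 0.6316 -0.0293  0.0256] yaw 93.15 open 0.997 F [0.1 0.2 0.2]
shift now-axes mm [ 1.6 -2.  12.5] after-turn axes [ 1.6 -2.  12.5] turn rad -0.0061
```

Request:
send_rows:
  motion:
    - [[1,-2,6],0]
    - [[0,0,5],0]
    - [[0,0,2],0]
    - [[0,0,0],0]
    - [[0,0,0],0]

```text
time_s: 34.35
position: [0.6315, -0.0286, 0.0131]
tcp_rot: [[-0.055, 0.998, 0.043], [0.998, 0.056, -0.019], [-0.021, 0.042, -0.999]]
force: [-0.3, -0.7, 0.2]
opening: 0.999
```

```bash
python3 go.py .63 -.028 .013
python3 - <<'E'
from h import *
r=cam('side');cv2.imwrite('pics/g6.png',cv2.resize(r['image'][140:260,210:350],None,fx=5,fy=5))
E
```

```text
t 34.35 pos [ 0.6315 -0.0286  0.0131] yaw 93.16 open 0.999 F [-0.3 -0.7  0.2]
shift now-axes mm [ 0.7 -1.5  0.1] after-turn axes [ 0.7 -1.5  0.1] turn rad -0.0059
```

View pics/g6.png

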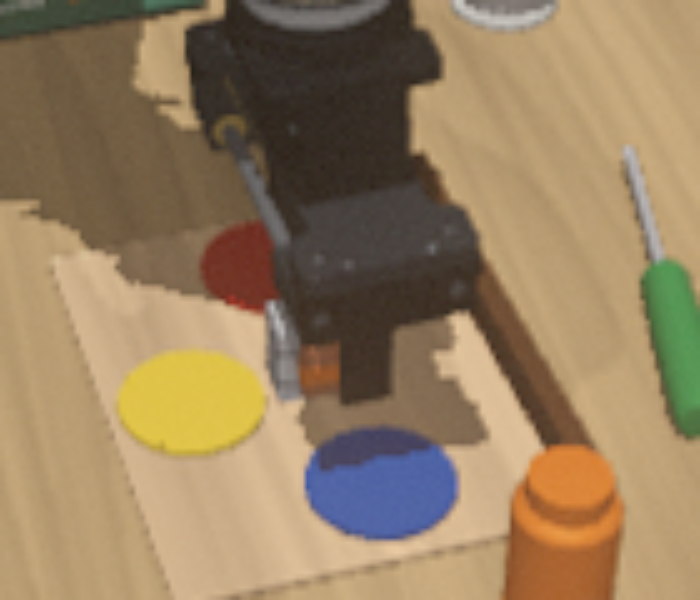

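Request:
send_rows:
  motion:
    - [[0,0,0],0]
    - [[0,0,0],0]
    - [[0,0,0],0]
    - [[0,0,0],0]
    - [[0,0,0],0]
  gripper: 1

```text
time_s: 34.82
position: [0.6327, -0.0289, 0.0149]
tcp_rot: [[-0.055, 0.997, 0.046], [0.998, 0.056, -0.019], [-0.022, 0.045, -0.999]]
force: [0.4, 0.5, -0.0]
opening: 0.707
```

Request:
send_rows:
  motion:
    - [[0,0,0],0]
    - [[0,0,0],0]
    - [[0,0,0],0]
    - [[0,0,0],0]
    - [[0,0,0],0]

```text
time_s: 35.23
position: [0.6328, -0.0279, 0.0154]
tcp_rot: [[-0.054, 0.997, 0.046], [0.998, 0.055, -0.018], [-0.02, 0.045, -0.999]]
force: [-0.7, 0.2, -1.6]
opening: 0.37
```

```bash
python3 go.py .63 -.028 .013
```

```text
t 35.2333 pos [ 0.6328 -0.0279  0.0154] yaw 93.12 open 0.37 F [-0.7  0.2 -1.6]
shift now-axes mm [ 0.1 -2.9  2.3] after-turn axes [ 0.1 -2.9  2.3] turn rad -0.0067
```

Request:
send_rows:
  motion:
    - [[0,0,0],0]
    - [[0,0,0],0]
    - [[0,0,0],0]
    - [[0,0,0],0]
    - [[0,0,0],0]

```text
time_s: 35.65
position: [0.6328, -0.0279, 0.0154]
tcp_rot: [[-0.055, 0.997, 0.046], [0.998, 0.056, -0.018], [-0.021, 0.045, -0.999]]
force: [-0.1, 0.4, 2.2]
opening: 0.369
```

Run:
```python
from h import *
r=cam('side');cv2.imwrite('pics/g7.png',cv2.resize(r['image'][170:240,250:320],None,fx=8,fy=8,interpolation=cv2.INTER_CUBIC))
r=cam('top');cv2.imwrite('pics/g8.png',cv2.resize(r['image'][115:215,212:332],None,fx=6,fy=6,interpolation=cv2.INTER_CUBIC))
```

```text
(no output)
```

View pics/g7.png

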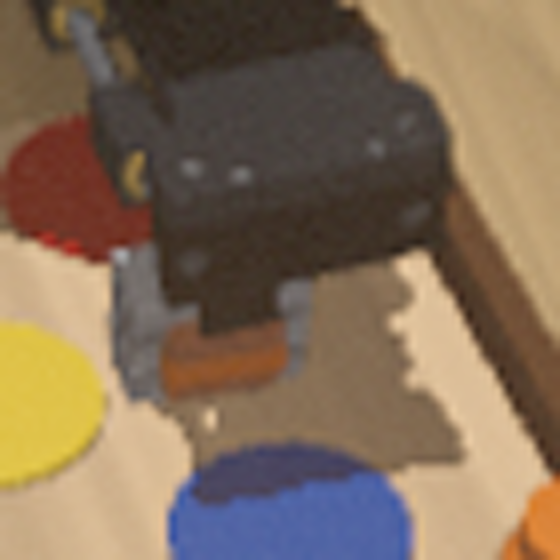

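View pics/g8.png

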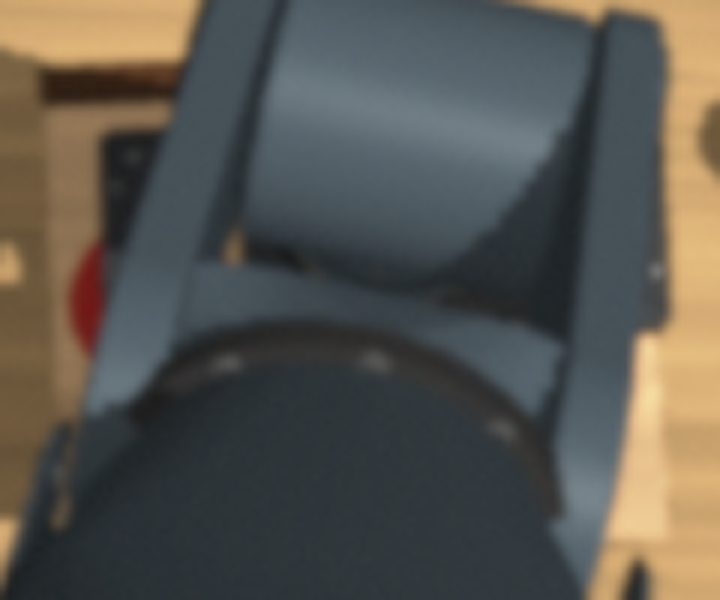

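Request:
send_rows:
  motion:
    - [[0,0,0],0]
    - [[0,0,0],0]
    - [[0,0,0],0]
    - [[0,0,0],0]
    - [[0,0,0],0]
  gripper: 0.2

```text
time_s: 36.17
position: [0.6326, -0.0285, 0.015]
tcp_rot: [[-0.055, 0.997, 0.046], [0.998, 0.056, -0.019], [-0.021, 0.044, -0.999]]
force: [1.0, -0.2, -0.0]
opening: 0.664
```

Request:
send_rows:
  motion:
    - [[0,-2,2],0]
    - [[0,-1,2],0]
    - [[0,0,2],0]
    - [[0,0,0],0]
    - [[0,0,0],0]

```text
time_s: 36.58
position: [0.6295, -0.0292, 0.008]
tcp_rot: [[-0.055, 0.997, 0.045], [0.998, 0.056, -0.019], [-0.022, 0.044, -0.999]]
force: [-0.0, -0.7, -0.0]
opening: 0.801
```

```bash
python3 go.py .63 -.028 .010
python3 - <<'E'
from h import *
r=cam('side');cv2.imwrite('pics/g9.png',cv2.resize(r['image'][170:240,250:320],None,fx=8,fy=8,interpolation=cv2.INTER_CUBIC))
E
```

```text
t 36.5833 pos [ 0.6295 -0.0292  0.008 ] yaw 93.15 open 0.801 F [-0.  -0.7 -0. ]
shift now-axes mm [ 1.2  0.7 -2. ] after-turn axes [ 1.2  0.7 -2. ] turn rad -0.0061
```

View pics/g9.png

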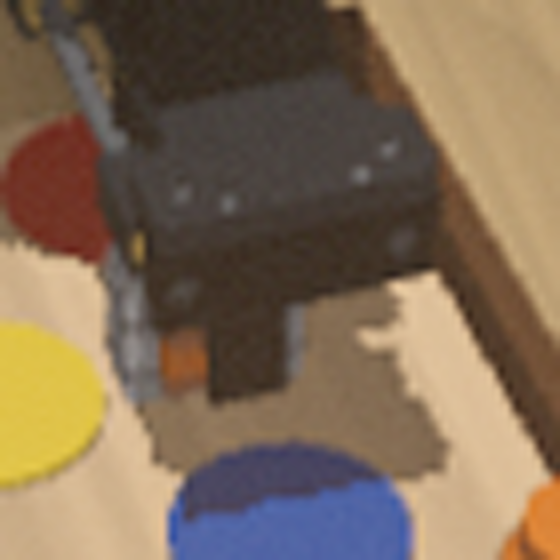

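Request:
send_rows:
  motion:
    - [[0,0,0],0]
    - [[0,0,0],0]
    - [[0,0,0],0]
    - [[0,0,0],0]
    - [[0,0,0],0]
  gripper: 1

```text
time_s: 37.05
position: [0.6296, -0.029, 0.0081]
tcp_rot: [[-0.055, 0.997, 0.045], [0.998, 0.056, -0.019], [-0.021, 0.044, -0.999]]
force: [-0.7, 2.6, 1.2]
opening: 0.509
```

Request:
send_rows:
  motion:
    - [[0,0,0],0]
    - [[0,0,0],0]
    - [[0,0,0],0]
    - [[0,0,0],0]
    - [[0,0,0],0]

```text
time_s: 37.47
position: [0.6294, -0.0286, 0.0082]
tcp_rot: [[-0.055, 0.997, 0.045], [0.998, 0.056, -0.019], [-0.021, 0.044, -0.999]]
force: [-0.5, -0.1, -0.0]
opening: 0.456
```

```bash
python3 go.py .63 -.028 .010
python3 - <<'E'
from h import *
r=cam('side');cv2.imwrite('pics/g10.png',cv2.resize(r['image'][170:240,250:320],None,fx=8,fy=8,interpolation=cv2.INTER_CUBIC))
E
```

```text
t 37.4667 pos [ 0.6294 -0.0286  0.0082] yaw 93.15 open 0.456 F [-0.5 -0.1 -0. ]
shift now-axes mm [ 0.5  0.7 -1.8] after-turn axes [ 0.5  0.7 -1.8] turn rad -0.0061
```

View pics/g10.png

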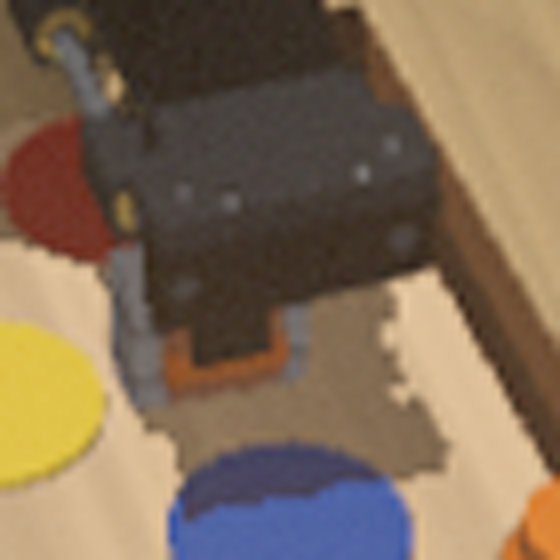

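Request:
send_rows:
  motion:
    - [[0,0,-10],0]
    - [[0,0,-22],0]
    - [[0,0,-25],0]
    - [[5,-2,-15],0]
    - [[15,-6,-5],0]

```text
time_s: 37.93
position: [0.6152, -0.0097, 0.0851]
tcp_rot: [[-0.052, 0.998, 0.039], [0.998, 0.053, -0.019], [-0.021, 0.038, -0.999]]
force: [0.6, 0.2, -2.6]
opening: 0.458
```

```bash
python3 go.py .514 .329 .085 93.3
```

```text
t 37.9333 pos [ 0.6152 -0.0097  0.0851] yaw 93.0 open 0.458 F [ 0.6  0.2 -2.6]
shift now-axes mm [343.5 -83.  -10.2] after-turn axes [343.9 -81.2 -10.2] turn rad -0.0052
```

Request:
send_rows:
  motion:
    - [[24,-6,-2],0]
    - [[30,-7,-2],0]
    - [[30,-7,0],0]
    - [[30,-7,0],0]
    - [[30,-7,0],0]

```text
time_s: 38.35
position: [0.5712, 0.1357, 0.0874]
tcp_rot: [[-0.044, 0.998, 0.042], [0.999, 0.044, -0.02], [-0.022, 0.042, -0.999]]
force: [0.4, -0.4, -1.9]
opening: 0.449
```

Request:
send_rows:
  motion:
    - [[30,-8,0],0]
    - [[30,-8,0],0]
    - [[30,-8,0],0]
    - [[28,-7,0],0]
    - [[22,-5,0],0]

```text
time_s: 38.77
position: [0.5179, 0.2842, 0.0812]
tcp_rot: [[-0.046, 0.998, 0.034], [0.999, 0.046, -0.02], [-0.022, 0.033, -0.999]]
force: [0.7, 0.3, -2.9]
opening: 0.454
```

```bash
python3 go.py .514 .329 .085 93.3
```

```text
t 38.7667 pos [0.5179 0.2842 0.0812] yaw 92.62 open 0.454 F [ 0.7  0.3 -2.9]
shift now-axes mm [44.8 -1.7 -4.9] after-turn axes [44.8 -1.2 -4.9] turn rad -0.0119
```

Request:
send_rows:
  motion:
    - [[18,0,0],-0.01]
    - [[8,0,0],0]
    - [[3,0,0],0]
    - [[0,0,0],0]
    - [[0,0,0],0]

```text
time_s: 39.18
position: [0.5075, 0.3201, 0.0786]
tcp_rot: [[-0.065, 0.997, 0.027], [0.998, 0.066, -0.022], [-0.024, 0.026, -0.999]]
force: [0.7, 0.0, -2.4]
opening: 0.455
```

```bash
python3 go.py .514 .329 .03 93.3;python3 js.py
```

```text
t 39.1833 pos [0.5075 0.3201 0.0786] yaw 93.74 open 0.455 F [ 0.7  0.  -2.4]
shift now-axes mm [ 9.6  5.8 48.6] after-turn axes [ 9.7  5.7 48.6] turn rad 0.0077
39.18 [ 22.561  36.901  92.059  -2.29   50.09  -69.743] qv [ 0.07  0.06  0.41 -0.28 -0.14 -0.03] tau [ 6.400e-01 -4.558e+01 -1.354e+01 -6.000e-02 -0.000e+00  1.000e-02] [0.5075 0.3201 0.0786] [ 0.0274 -0.0218 -0.9994]
```

Request:
send_rows:
  motion:
    - [[7,3,8],0.005]
    - [[3,1,14],0]
    - [[0,0,14],0]
    - [[0,0,6],0]
    - [[0,0,0],0]

```text
time_s: 39.6
position: [0.5147, 0.3261, 0.0324]
tcp_rot: [[-0.053, 0.998, 0.028], [0.998, 0.053, -0.023], [-0.024, 0.027, -0.999]]
force: [0.0, -0.1, -2.1]
opening: 0.456
```

```bash
python3 go.py .514 .329 .0155 93.3
```

```text
t 39.6 pos [0.5147 0.3261 0.0324] yaw 93.02 open 0.456 F [ 0.  -0.1 -2.1]
shift now-axes mm [ 3.4 -1.  16.8] after-turn axes [ 3.4 -1.  16.8] turn rad -0.0049
```

Request:
send_rows:
  motion:
    - [[3,-1,5],0]
    - [[0,0,5],0]
    - [[0,0,4],0]
    - [[0,0,2],0]
    - [[0,0,0],0]

```text
time_s: 40.02
position: [0.5145, 0.3276, 0.0136]
tcp_rot: [[-0.05, 0.998, 0.026], [0.998, 0.051, -0.023], [-0.025, 0.025, -0.999]]
force: [-0.3, 0.1, -2.4]
opening: 0.457
```

```bash
python3 go.py .514 .329 .0122 93.3
python3 - <<'E'
from h import *
r=cam('side');cv2.imwrite('pics/p1.png',cv2.resize(r['image'][90:170,160:270],None,fx=7,fy=7,interpolation=cv2.INTER_CUBIC))
E
```

```text
t 40.0167 pos [0.5145 0.3276 0.0136] yaw 92.88 open 0.457 F [-0.3  0.1 -2.4]
shift now-axes mm [ 1.5 -0.5  1.4] after-turn axes [ 1.5 -0.5  1.4] turn rad -0.0073
```

View pics/p1.png

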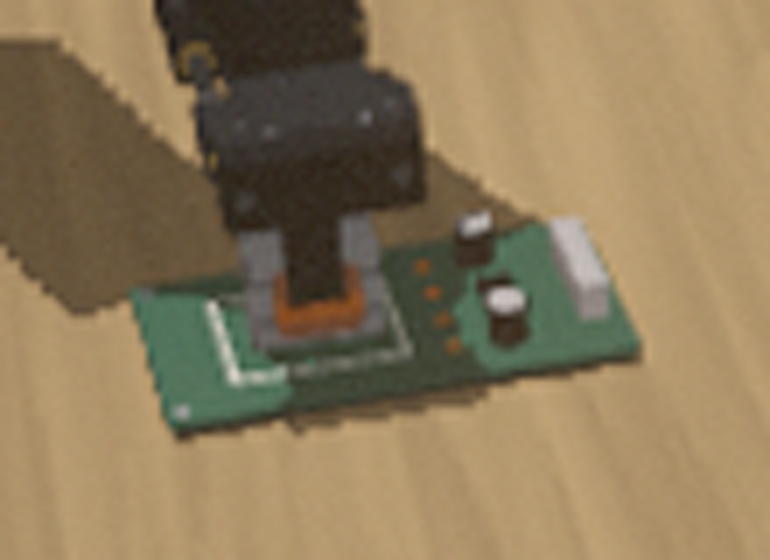

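Request:
send_rows:
  motion:
    - [[1,0,2],0]
    - [[0,0,2],0]
    - [[0,0,1],0]
    - [[0,0,1],0]
    - [[0,0,0],0]

```text
time_s: 40.48
position: [0.5151, 0.3288, 0.0128]
tcp_rot: [[-0.051, 0.998, 0.029], [0.998, 0.052, -0.023], [-0.025, 0.028, -0.999]]
force: [0.1, -0.4, -1.8]
opening: 0.456
```

Request:
send_rows:
  motion:
    - [[0,0,2],0]
    - [[0,0,2],0]
    - [[0,0,2],0]
    - [[0,0,1],0]
    - [[0,0,0],0]

```text
time_s: 40.9
position: [0.5156, 0.3292, 0.0127]
tcp_rot: [[-0.052, 0.998, 0.032], [0.998, 0.053, -0.023], [-0.025, 0.031, -0.999]]
force: [-0.3, -0.6, -2.7]
opening: 0.452
```

Request:
send_rows:
  motion:
    - [[0,-1,4],0]
    - [[0,0,4],0]
    - [[0,0,2],0]
    - [[0,0,1],0]
    - [[0,0,0],0]

```text
time_s: 41.32
position: [0.5158, 0.3295, 0.0121]
tcp_rot: [[-0.053, 0.998, 0.037], [0.998, 0.054, -0.023], [-0.025, 0.035, -0.999]]
force: [-0.2, -0.3, -1.3]
opening: 0.456
```

Request:
send_rows:
  motion:
    - [[0,0,0],0]
    - [[0,0,0],0]
    - [[0,0,0],0]
    - [[0,0,0],0]
    - [[0,0,0],0]
  gripper: 0

```text
time_s: 41.73
position: [0.5172, 0.3304, 0.0098]
tcp_rot: [[-0.053, 0.998, 0.038], [0.998, 0.054, -0.021], [-0.023, 0.037, -0.999]]
force: [0.2, -0.2, 0.1]
opening: 0.749
```

Request:
send_rows:
  motion:
    - [[0,0,0],0]
    - [[0,0,-5],0]
    - [[0,0,-15],0]
    - [[0,0,-30],0]
    - [[0,0,-35],0]

```text
time_s: 42.15
position: [0.5087, 0.3295, 0.0889]
tcp_rot: [[-0.052, 0.998, 0.021], [0.998, 0.053, -0.028], [-0.029, 0.019, -0.999]]
force: [0.4, 0.3, 0.9]
opening: 0.988
```

Request:
send_rows:
  motion:
    - [[-15,0,-35],0]
    - [[-30,0,-35],0]
    - [[-35,0,-20],0]
    - [[-35,0,-8],0]
    - [[-35,0,0],0]

```text
time_s: 42.57
position: [0.5187, 0.189, 0.2012]
tcp_rot: [[-0.064, 0.997, 0.039], [0.998, 0.065, -0.021], [-0.024, 0.038, -0.999]]
force: [1.3, -0.4, 0.4]
opening: 0.996
```

```bash
python3 go.py .411 -.312 .18
python3 - <<'E'
from h import *
r=cam('side');cv2.imwrite('pics/p2.png',cv2.resize(r['image'][90:170,160:270],None,fx=7,fy=7,interpolation=cv2.INTER_CUBIC))
r=cam('top');cv2.imwrite('pics/p3.png',cv2.resize(r['image'][145:250,85:155],None,fx=5,fy=5,interpolation=cv2.INTER_CUBIC))
cv2.imwrite('pics/p4.png',r['image'])
E
```

```text
t 42.5667 pos [0.5187 0.189  0.2012] yaw 93.68 open 0.996 F [ 1.3 -0.4  0.4]
shift now-axes mm [-492.4 -140.8   27.5] after-turn axes [-492.9 -139.2   27.5] turn rad 0.0032
```

View pics/p2.png

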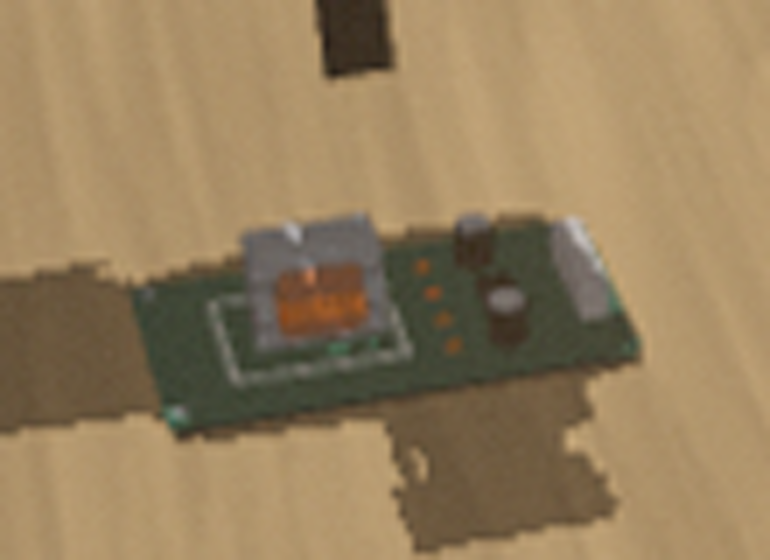

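View pics/p3.png

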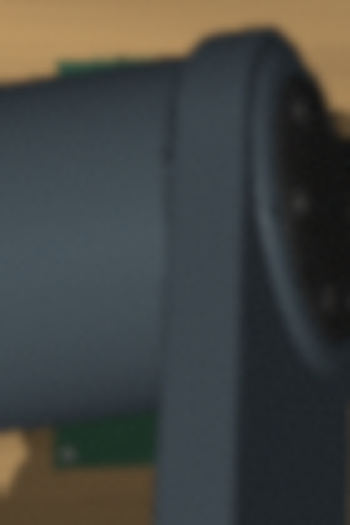

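View pics/p4.png

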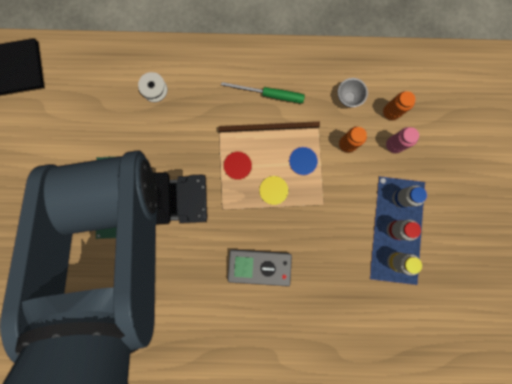

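Request:
send_rows:
  motion:
    - [[-32,-8,0],0]
    - [[-32,-8,0],0]
    - [[-32,-8,0],0]
    - [[-32,-8,0],0]
    - [[-32,-8,0],0]

```text
time_s: 43.08
position: [0.4883, 0.0251, 0.2034]
tcp_rot: [[-0.065, 0.997, 0.042], [0.998, 0.066, -0.018], [-0.021, 0.04, -0.999]]
force: [0.5, -0.3, 0.3]
opening: 1.0
```

Request:
send_rows:
  motion:
    - [[-32,-8,0],0]
    - [[-32,-8,0],0]
    - [[-32,-8,0],0]
    - [[-32,-8,0],0]
    - [[-24,-6,0],0]

```text
time_s: 43.5
position: [0.4584, -0.1331, 0.2052]
tcp_rot: [[-0.067, 0.997, 0.042], [0.998, 0.068, -0.016], [-0.019, 0.041, -0.999]]
force: [0.4, 0.5, -0.5]
opening: 0.999
```

```bash
python3 go.py .411 -.312 .18
python3 - <<'E'
from h import *
r=cam('top');cv2.imwrite('pics/p5.png',cv2.resize(r['image'][145:250,85:155],None,fx=5,fy=5,interpolation=cv2.INTER_CUBIC))
cv2.imwrite('pics/p6.png',cv2.resize(r['image'][165:300,350:450],None,fx=4,fy=4,interpolation=cv2.INTER_CUBIC))
r=cam('side');cv2.imwrite('pics/p7.png',cv2.resize(r['image'][264:384,150:320],None,fx=4,fy=4,interpolation=cv2.INTER_CUBIC))
cv2.imwrite('pics/p8.png',cv2.resize(r['image'][90:170,160:270],None,fx=7,fy=7,interpolation=cv2.INTER_CUBIC))
E
```

```text
t 43.5 pos [ 0.4584 -0.1331  0.2052] yaw 93.84 open 0.999 F [ 0.4  0.5 -0.5]
shift now-axes mm [-174.8  -60.4   26. ] after-turn axes [-175.2  -59.4   26. ] turn rad 0.006
```

View pics/p5.png

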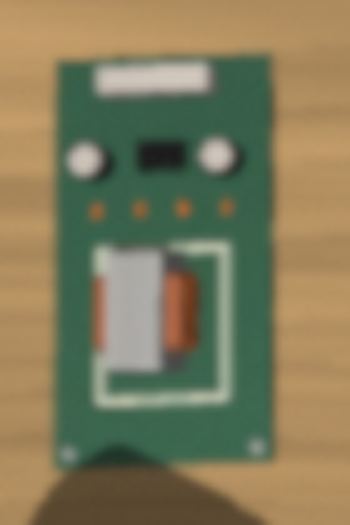

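View pics/p6.png

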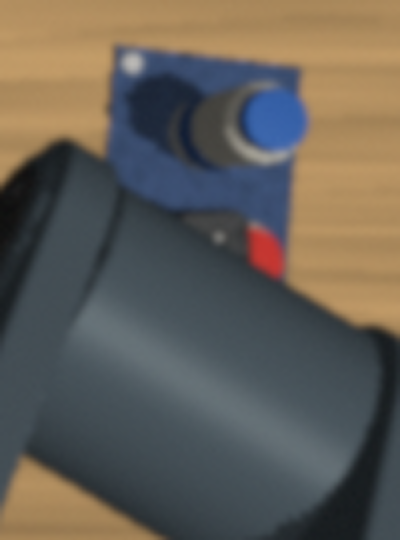

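View pics/p7.png

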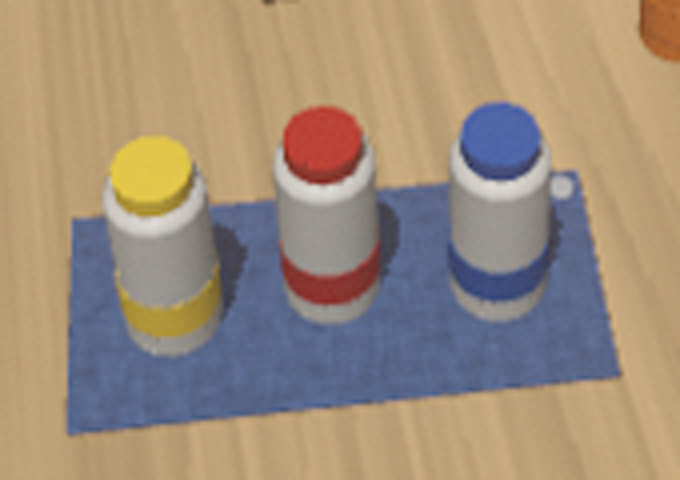

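View pics/p8.png

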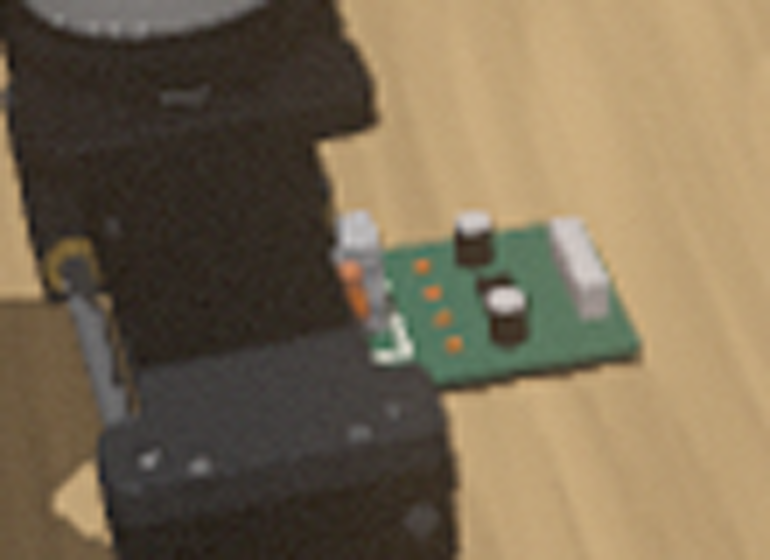

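Run:
```python
from h import *
t=cam('top');s=cam('side')
c=np.array([(107,249),(163,249),(163,371),(107,371)])/5-.4+[85,145]
P=back(t,c,.052)[:,:2];print('trafo',P.round(4).tolist(),P.mean(0).round(4),np.degrees(np.arctan2(*(P[0]+P[1]-P[2]-P[3])[::-1])))
c=np.array([(243,235),(366,213),(382,244),(250,267)])/7-.43+[160,90]
P=back(s,c,.052)[:,:2];print('trafo side',P.round(4).tolist(),P.mean(0).round(4))
for n,u in(('yellow',(152,166)),('red',(323,137)),('blue',(500,132))): print(n,back(s,[150+u[0]/4-.375,264+u[1]/4-.375],.109)[0,:2].round(4))
print('blue top',back(t,[350+275/4-.375,165+118/4-.375],.109)[0,:2].round(4))
im=cv2.imread('pics/p4.png');cv2.imwrite('pics/q.png',cv2.resize(im[170:290,360:440],None,fx=5,fy=5,interpolation=cv2.INTER_CUBIC))
```

```text
trafo [[0.5447, 0.3425], [0.5452, 0.3178], [0.4915, 0.3148], [0.491, 0.3393]] [0.5181 0.3286] 3.2599925626610418
trafo side [[0.4928, 0.3364], [0.5423, 0.3411], [0.545, 0.317], [0.4927, 0.3126]] [0.5182 0.3268]
yellow [ 0.4083 -0.3143]
red [ 0.4799 -0.3152]
blue [ 0.5526 -0.3288]
blue top [ 0.5541 -0.3279]
```

View pics/q.png

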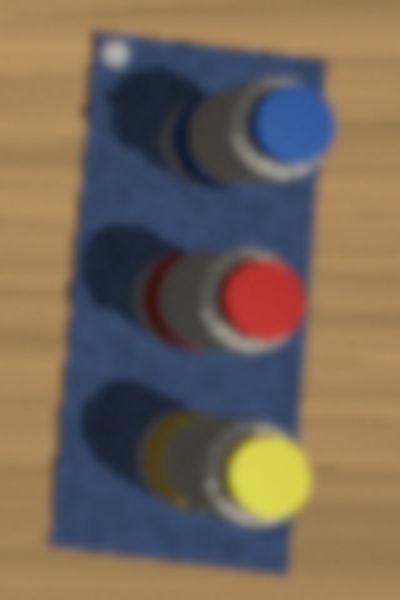

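Request:
send_rows:
  motion:
    - [[-28,-10,0],0]
    - [[-30,-10,2],0]
    - [[-30,-11,2],0]
    - [[-28,-10,4],0]
    - [[-20,-7,4],0]

```text
time_s: 44.12
position: [0.4229, -0.2614, 0.1928]
tcp_rot: [[-0.085, 0.995, 0.042], [0.996, 0.086, -0.008], [-0.011, 0.041, -0.999]]
force: [0.7, -0.0, -0.3]
opening: 0.998
```

```bash
python3 go.py .409 -.3145 .12
```

```text
t 44.1167 pos [ 0.4229 -0.2614  0.1928] yaw 94.89 open 0.998 F [ 0.7 -0.  -0.3]
shift now-axes mm [-50.8 -21.4  72.6] after-turn axes [-51.3 -20.1  72.6] turn rad 0.0242
```

Request:
send_rows:
  motion:
    - [[-22,-10,4],0.02]
    - [[-12,-5,8],0]
    - [[-5,-2,12],0]
    - [[0,0,16],0]
    - [[0,0,8],0]

```text
time_s: 44.53
position: [0.4152, -0.3017, 0.1439]
tcp_rot: [[-0.069, 0.997, 0.046], [0.998, 0.07, -0.01], [-0.013, 0.046, -0.999]]
force: [-0.9, 0.6, -0.6]
opening: 1.002
```

```bash
python3 go.py .409 -.3145 .12;python3 js.py
```

```text
t 44.5333 pos [ 0.4152 -0.3017  0.1439] yaw 93.97 open 1.002 F [-0.9  0.6 -0.6]
shift now-axes mm [-12.   -8.2  23.7] after-turn axes [-12.1  -8.1  23.7] turn rad 0.0082
44.53 [ -49.6     25.111  103.143    2.194   49.621 -144.977] qv [  1.68   8.18   3.79   0.57 -13.54   0.02] tau [-7.000e-01 -3.621e+01 -1.414e+01 -2.000e-02 -1.800e-01 -2.000e-02] [ 0.4152 -0.3017  0.1439] [ 0.0465 -0.0096 -0.9989]
```

Request:
send_rows:
  motion:
    - [[-7,-5,2],0]
    - [[-3,-2,4],0]
    - [[-1,0,8],0]
    - [[0,0,8],0]
    - [[0,0,4],0]

```text
time_s: 44.95
position: [0.412, -0.3099, 0.1158]
tcp_rot: [[-0.076, 0.996, 0.046], [0.997, 0.076, -0.007], [-0.011, 0.046, -0.999]]
force: [-0.5, 0.3, -0.2]
opening: 1.002
```

```bash
python3 go.py .409 -.3145 .054
```

```text
t 44.95 pos [ 0.412  -0.3099  0.1158] yaw 94.36 open 1.002 F [-0.5  0.3 -0.2]
shift now-axes mm [-3.6 -6.2 61.6] after-turn axes [-3.7 -6.1 61.6] turn rad 0.015
```

Request:
send_rows:
  motion:
    - [[-2,-3,14],0.01]
    - [[-1,-2,17],0]
    - [[0,-1,14],0]
    - [[0,0,8],0]
    - [[0,0,2],0]

```text
time_s: 45.37
position: [0.4103, -0.3142, 0.0585]
tcp_rot: [[-0.067, 0.997, 0.049], [0.998, 0.067, -0.01], [-0.013, 0.048, -0.999]]
force: [-0.9, -0.5, -0.3]
opening: 0.996
```

```bash
python3 go.py .409 -.3145 .054
```

```text
t 45.3667 pos [ 0.4103 -0.3142  0.0585] yaw 93.82 open 0.996 F [-0.9 -0.5 -0.3]
shift now-axes mm [-0.1 -1.6  4.4] after-turn axes [-0.1 -1.6  4.4] turn rad 0.0055
```

Request:
send_rows:
  motion:
    - [[0,-1,4],0]
    - [[0,0,1],0]
    - [[0,0,0],0]
    - [[0,0,0],0]
    - [[0,0,0],0]
  gripper: 1

```text
time_s: 45.78
position: [0.4105, -0.3148, 0.054]
tcp_rot: [[-0.067, 0.996, 0.05], [0.998, 0.068, -0.011], [-0.015, 0.049, -0.999]]
force: [-0.1, -0.5, -0.3]
opening: 0.71
```

Request:
send_rows:
  motion:
    - [[0,0,0],0]
    - [[0,0,0],0]
    - [[0,0,0],0]
    - [[0,0,0],0]
    - [[0,0,0],0]

```text
time_s: 46.2
position: [0.411, -0.3153, 0.0554]
tcp_rot: [[-0.067, 0.996, 0.052], [0.998, 0.068, -0.013], [-0.017, 0.051, -0.999]]
force: [-0.3, 0.5, -0.8]
opening: 0.492
```

Request:
send_rows:
  motion:
    - [[0,0,-12],0]
    - [[0,0,-25],0]
    - [[0,0,-35],0]
    - [[0,0,-35],0]
    - [[0,0,-15],0]

```text
time_s: 46.62
position: [0.4013, -0.3099, 0.1757]
tcp_rot: [[-0.067, 0.997, 0.041], [0.998, 0.067, -0.0], [-0.003, 0.041, -0.999]]
force: [0.5, -0.8, -1.3]
opening: 0.495
```

```bash
python3 go.py .568 -.032 .19;python3 js.py
```

```text
t 46.6167 pos [ 0.4013 -0.3099  0.1757] yaw 93.85 open 0.495 F [ 0.5 -0.8 -1.3]
shift now-axes mm [266.1 185.5  -7.5] after-turn axes [267.2 183.8  -7.5] turn rad 0.006
46.62 [ -51.556   22.128  101.623    2.241   54.803 -146.674] qv [ -0.76 -14.42  -8.63  -0.78  25.72   0.57] tau [ 3.500e-01 -3.417e+01 -1.366e+01  3.000e-02  1.100e-01  1.000e-02] [ 0.4013 -0.3099  0.1757] [ 4.090e-02 -2.000e-04 -9.992e-01]
```

Request:
send_rows:
  motion:
    - [[14,10,-4],0]
    - [[24,17,-2],0]
    - [[26,18,0],0]
    - [[26,18,0],0]
    - [[26,18,0],0]

```text
time_s: 47.03
position: [0.4766, -0.1939, 0.1905]
tcp_rot: [[-0.055, 0.997, 0.049], [0.998, 0.056, -0.013], [-0.016, 0.049, -0.999]]
force: [0.9, 0.6, -1.9]
opening: 0.497
```

Request:
send_rows:
  motion:
    - [[26,18,0],0]
    - [[26,18,0],0]
    - [[26,18,0],0]
    - [[22,15,0],0]
    - [[12,8,0],0]

```text
time_s: 47.45
position: [0.5491, -0.0682, 0.1917]
tcp_rot: [[-0.056, 0.997, 0.048], [0.998, 0.057, -0.011], [-0.014, 0.047, -0.999]]
force: [-0.3, -0.3, -1.4]
opening: 0.491
```

```bash
python3 go.py .568 -.032 .12
```

```text
t 47.45 pos [ 0.5491 -0.0682  0.1917] yaw 93.24 open 0.491 F [-0.3 -0.3 -1.4]
shift now-axes mm [36.1 17.6 72.1] after-turn axes [36.  17.7 72.1] turn rad -0.0046
```

Request:
send_rows:
  motion:
    - [[16,7,2],0]
    - [[10,4,6],0]
    - [[4,0,12],0]
    - [[0,0,16],0]
    - [[0,0,12],0]

```text
time_s: 47.87
position: [0.5634, -0.0319, 0.1431]
tcp_rot: [[-0.064, 0.997, 0.052], [0.998, 0.065, -0.012], [-0.015, 0.051, -0.999]]
force: [-0.0, 1.0, -1.9]
opening: 0.495
```

```bash
python3 go.py .568 -.032 .09
```

```text
t 47.8667 pos [ 0.5634 -0.0319  0.1431] yaw 93.67 open 0.495 F [-0.   1.  -1.9]
shift now-axes mm [ 0.4  1.9 53.3] after-turn axes [ 0.4  1.9 53.3] turn rad 0.003
```

Request:
send_rows:
  motion:
    - [[0,1,16],0]
    - [[0,0,16],0]
    - [[0,0,14],0]
    - [[0,0,10],0]
    - [[0,0,4],0]

```text
time_s: 48.28
position: [0.5635, -0.0324, 0.0761]
tcp_rot: [[-0.064, 0.997, 0.044], [0.998, 0.065, -0.011], [-0.013, 0.044, -0.999]]
force: [-0.6, 0.1, -1.7]
opening: 0.493
```

```bash
python3 go.py .568 -.032 .0624
python3 - <<'E'
from h import *
r=cam('side');cv2.imwrite('pics/r1.png',cv2.resize(r['image'][140:260,210:350],None,fx=5,fy=5,interpolation=cv2.INTER_CUBIC))
E
```

```text
t 48.2833 pos [ 0.5635 -0.0324  0.0761] yaw 93.68 open 0.493 F [-0.6  0.1 -1.7]
shift now-axes mm [ 0.3  3.9 13.9] after-turn axes [ 0.3  3.9 13.9] turn rad 0.0031
```

View pics/r1.png

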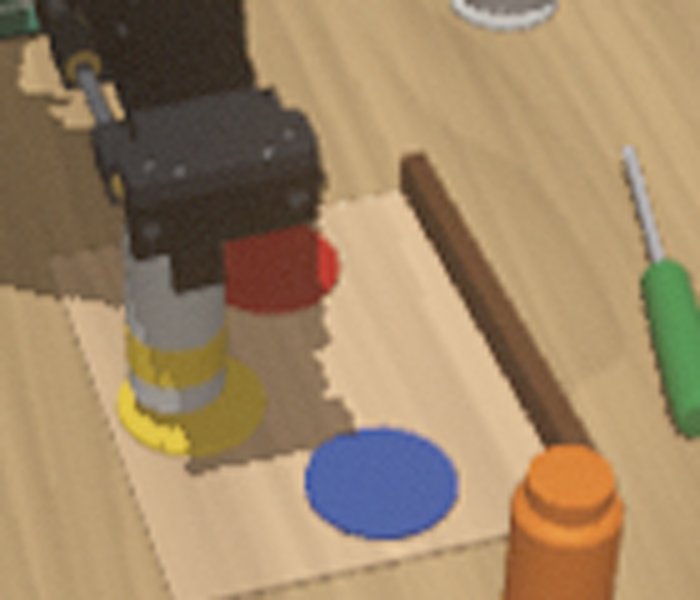

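Request:
send_rows:
  motion:
    - [[0,4,4],0]
    - [[0,1,4],0]
    - [[0,0,3],0]
    - [[0,0,2],0]
    - [[0,0,1],0]

```text
time_s: 48.75
position: [0.5711, -0.0331, 0.0626]
tcp_rot: [[-0.064, 0.997, 0.047], [0.998, 0.064, -0.012], [-0.015, 0.046, -0.999]]
force: [-0.4, 0.4, -0.8]
opening: 0.491
```

```bash
python3 go.py .568 -.032 .0624
```

```text
t 48.75 pos [ 0.5711 -0.0331  0.0626] yaw 93.65 open 0.491 F [-0.4  0.4 -0.8]
shift now-axes mm [ 1.3 -3.1  0. ] after-turn axes [ 1.3 -3.1  0. ] turn rad 0.0025
```

Request:
send_rows:
  motion:
    - [[0,-2,3],0]
    - [[0,0,2],0]
    - [[0,0,1],0]
    - [[0,0,0],0]
    - [[0,0,0],0]

```text
time_s: 49.17
position: [0.5741, -0.0331, 0.0637]
tcp_rot: [[-0.063, 0.996, 0.06], [0.998, 0.064, -0.013], [-0.017, 0.059, -0.998]]
force: [-0.5, 0.7, -1.7]
opening: 0.493
```

Request:
send_rows:
  motion:
    - [[0,0,0],0]
    - [[0,0,0],0]
    - [[0,0,0],0]
    - [[0,0,0],0]
    - [[0,0,0],0]
  gripper: 0

```text
time_s: 49.58
position: [0.5744, -0.0334, 0.0636]
tcp_rot: [[-0.063, 0.996, 0.061], [0.998, 0.064, -0.014], [-0.017, 0.06, -0.998]]
force: [-0.0, -0.1, -0.1]
opening: 0.79
```

Request:
send_rows:
  motion:
    - [[0,0,0],0]
    - [[0,0,-15],0]
    - [[0,0,-25],0]
    - [[0,0,-35],0]
    - [[0,0,-35],0]

```text
time_s: 50.0
position: [0.5618, -0.0309, 0.1679]
tcp_rot: [[-0.063, 0.997, 0.04], [0.998, 0.063, -0.008], [-0.011, 0.04, -0.999]]
force: [0.2, -0.6, -0.4]
opening: 0.993
```

```bash
python3 go.py .482 -.316 .19
python3 - <<'E'
from h import *
r=cam('side');cv2.imwrite('pics/r2.png',cv2.resize(r['image'][140:260,210:350],None,fx=5,fy=5,interpolation=cv2.INTER_CUBIC))
E
```

```text
t 50.0 pos [ 0.5618 -0.0309  0.1679] yaw 93.59 open 0.993 F [ 0.2 -0.6 -0.4]
shift now-axes mm [-279.8  -96.6  -23. ] after-turn axes [-279.9  -96.2  -23. ] turn rad 0.0015
```

View pics/r2.png

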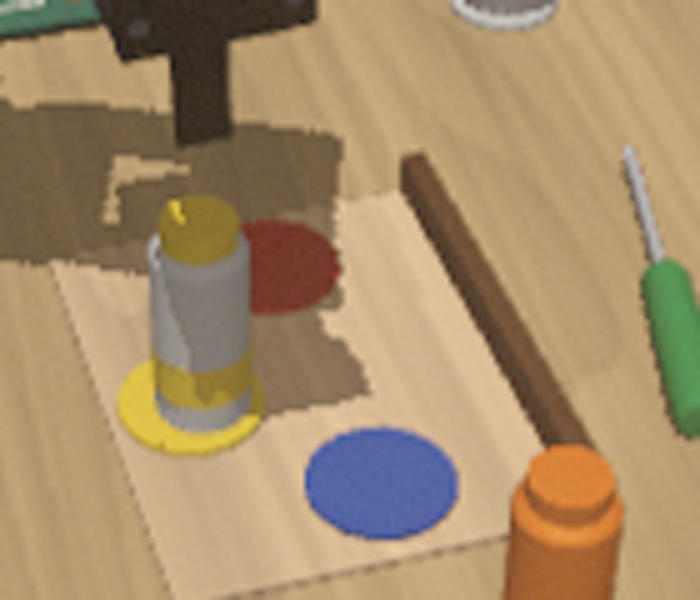

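Run:
```python
from h import *
s=cam('side')
print(back(s,[210+201/5-.4,140+214/5-.4],.116)[0,:2].round(4), 'orig',back(s,[210+183/5-.4,140+214/5-.4],.116)[0,:2].round(4))
print('base ctr',back(s,[210+205/5-.4,140+405/5-.4],.010)[0,:2].round(4))
```

```text
[ 0.573  -0.0302] orig [ 0.5655 -0.0284]
base ctr [ 0.5716 -0.0357]
```

Request:
send_rows:
  motion:
    - [[-18,-6,-10],0]
    - [[-28,-9,-5],0]
    - [[-30,-10,0],0]
    - [[-30,-10,0],0]
    - [[-30,-10,0],0]

```text
time_s: 50.52
position: [0.5303, -0.1684, 0.1889]
tcp_rot: [[-0.075, 0.995, 0.059], [0.997, 0.075, -0.01], [-0.015, 0.058, -0.998]]
force: [0.1, 0.3, 0.4]
opening: 0.999
```

Request:
send_rows:
  motion:
    - [[-30,-11,0],0]
    - [[-30,-11,0],0]
    - [[-28,-10,0],0]
    - [[-24,-10,2],0]
    - [[-14,-6,4],0]

```text
time_s: 50.93
position: [0.4884, -0.3065, 0.1794]
tcp_rot: [[-0.072, 0.996, 0.058], [0.997, 0.073, -0.011], [-0.016, 0.057, -0.998]]
force: [-0.2, 0.1, -0.2]
opening: 1.0
```

```bash
python3 go.py .482 -.316 .12
python3 - <<'E'
from h import *
r=cam('top');cv2.imwrite('pics/r3.png',cv2.resize(r['image'][115:215,212:332],None,fx=6,fy=6,interpolation=cv2.INTER_CUBIC))
E
```

```text
t 50.9333 pos [ 0.4884 -0.3065  0.1794] yaw 94.15 open 1.0 F [-0.2  0.1 -0.2]
shift now-axes mm [ -8.1 -10.5  59.1] after-turn axes [ -8.2 -10.4  59.1] turn rad 0.0113
```

View pics/r3.png

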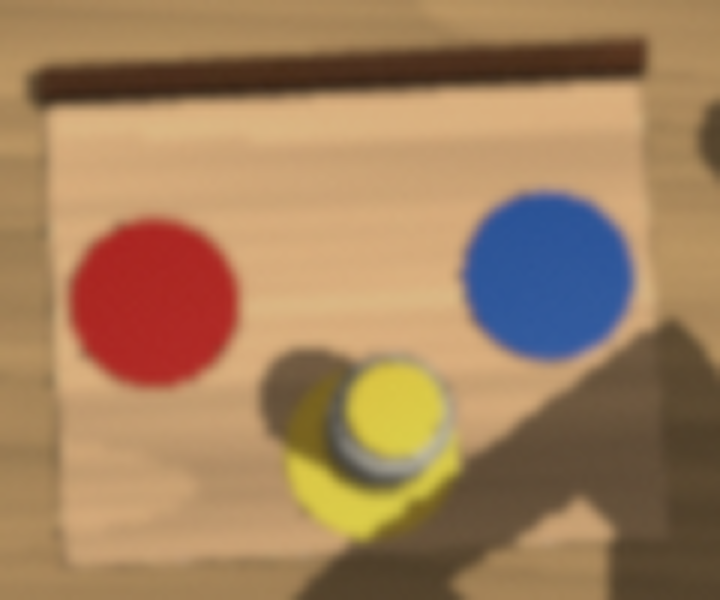

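Request:
send_rows:
  motion:
    - [[2,-10,0],0]
    - [[2,-10,0],0]
    - [[2,-10,0],0]
    - [[2,-10,0],0]
    - [[2,-10,0],0]

```text
time_s: 51.4
position: [0.4322, -0.299, 0.1725]
tcp_rot: [[-0.071, 0.996, 0.054], [0.997, 0.072, -0.008], [-0.012, 0.053, -0.999]]
force: [-1.0, -0.5, -1.1]
opening: 1.0
```

Request:
send_rows:
  motion:
    - [[-10,40,0],0]
    - [[-5,10,0],0]
    - [[0,0,0],0]
    - [[0,0,0],0]
    - [[0,0,0],0]

```text
time_s: 51.82
position: [0.4705, -0.2958, 0.1708]
tcp_rot: [[-0.075, 0.997, 0.036], [0.997, 0.074, 0.009], [0.007, 0.037, -0.999]]
force: [-0.2, 0.5, -1.0]
opening: 0.999
```

```bash
python3 go.py .482 -.316 .12
```

```text
t 51.8167 pos [ 0.4705 -0.2958  0.1708] yaw 94.28 open 0.999 F [-0.2  0.5 -1. ]
shift now-axes mm [-21.3   8.1  51. ] after-turn axes [-21.2   8.4  51. ] turn rad 0.0136
```

Tilt 0.037 now. Go over red and down.

Request:
send_rows:
  motion:
    - [[-12,5,4],0.01]
    - [[-6,3,10],0]
    - [[-2,0,14],0]
    - [[0,0,12],0]
    - [[0,0,4],0]

```text
time_s: 52.23
position: [0.4829, -0.3186, 0.126]
tcp_rot: [[-0.063, 0.997, 0.041], [0.998, 0.063, 0.004], [0.002, 0.041, -0.999]]
force: [0.5, 0.3, -0.4]
opening: 0.997
```

```bash
python3 go.py .482 -.316 .12
```

```text
t 52.2333 pos [ 0.4829 -0.3186  0.126 ] yaw 93.64 open 0.997 F [ 0.5  0.3 -0.4]
shift now-axes mm [ 2.7 -1.   6. ] after-turn axes [ 2.6 -1.   6. ] turn rad 0.0024
```

Request:
send_rows:
  motion:
    - [[1,-2,16],0]
    - [[0,-2,18],0]
    - [[0,-1,18],0]
    - [[0,0,12],0]
    - [[0,0,4],0]

```text
time_s: 52.65
position: [0.4814, -0.3217, 0.0535]
tcp_rot: [[-0.061, 0.997, 0.042], [0.998, 0.061, 0.002], [-0.001, 0.042, -0.999]]
force: [0.1, 0.8, -0.1]
opening: 0.999
```

```bash
python3 go.py .482 -.316 .054
```

```text
t 52.65 pos [ 0.4814 -0.3217  0.0535] yaw 93.49 open 0.999 F [ 0.1  0.8 -0.1]
shift now-axes mm [ 5.7  1.  -0.5] after-turn axes [ 5.7  1.  -0.5] turn rad -0.0002
```

Request:
send_rows:
  motion:
    - [[5,0,0],0]
    - [[0,0,0],0]
    - [[0,0,0],0]
    - [[0,0,0],0]
    - [[0,0,0],0]
  gripper: 1

```text
time_s: 53.07
position: [0.4814, -0.3175, 0.0537]
tcp_rot: [[-0.06, 0.997, 0.043], [0.998, 0.06, 0.001], [-0.001, 0.043, -0.999]]
force: [1.1, 0.2, 0.5]
opening: 0.705
```

Request:
send_rows:
  motion:
    - [[0,0,0],0]
    - [[0,0,0],0]
    - [[0,0,0],0]
    - [[0,0,0],0]
    - [[0,0,0],0]

```text
time_s: 53.48
position: [0.4823, -0.318, 0.0557]
tcp_rot: [[-0.06, 0.997, 0.045], [0.998, 0.061, -0.001], [-0.004, 0.045, -0.999]]
force: [-0.3, 0.0, -1.3]
opening: 0.495
```

Request:
send_rows:
  motion:
    - [[0,0,-12],0]
    - [[0,0,-25],0]
    - [[0,0,-35],0]
    - [[0,0,-35],0]
    - [[0,0,-15],0]

```text
time_s: 53.9
position: [0.4729, -0.3147, 0.1784]
tcp_rot: [[-0.06, 0.998, 0.034], [0.998, 0.06, 0.01], [0.008, 0.034, -0.999]]
force: [-0.1, -0.8, -1.9]
opening: 0.493
```

```bash
python3 go.py .622 .0535 .19
```

```text
t 53.9 pos [ 0.4729 -0.3147  0.1784] yaw 93.46 open 0.493 F [-0.1 -0.8 -1.9]
shift now-axes mm [358.6 171.2  -2.9] after-turn axes [358.5 171.5  -2.9] turn rad -0.0007
```

Request:
send_rows:
  motion:
    - [[14,7,-12],0]
    - [[25,12,-10],0]
    - [[28,13,-4],0]
    - [[28,13,0],0]
    - [[28,13,0],0]

```text
time_s: 54.32
position: [0.5251, -0.1945, 0.2189]
tcp_rot: [[-0.049, 0.998, 0.047], [0.999, 0.049, -0.005], [-0.008, 0.046, -0.999]]
force: [0.7, -0.5, -1.6]
opening: 0.491
```

Request:
send_rows:
  motion:
    - [[28,14,0],0]
    - [[28,14,0],0]
    - [[28,14,0],0]
    - [[28,14,0],0]
    - [[28,14,0],0]

```text
time_s: 54.73
position: [0.5883, -0.0441, 0.226]
tcp_rot: [[-0.047, 0.998, 0.049], [0.999, 0.047, -0.007], [-0.009, 0.048, -0.999]]
force: [0.4, -0.9, -1.3]
opening: 0.496
```

```bash
python3 go.py .622 .0535 .19
```

```text
t 54.7333 pos [ 0.5883 -0.0441  0.226 ] yaw 92.68 open 0.496 F [ 0.4 -0.9 -1.3]
shift now-axes mm [96.2 36.5 36.9] after-turn axes [95.7 37.8 36.9] turn rad -0.0142
```

Request:
send_rows:
  motion:
    - [[28,11,0],-0.01]
    - [[24,9,0],0]
    - [[14,5,4],0]
    - [[6,2,8],0]
    - [[2,0,10],0]

```text
time_s: 55.15
position: [0.6153, 0.0417, 0.2095]
tcp_rot: [[-0.065, 0.996, 0.057], [0.998, 0.065, -0.006], [-0.009, 0.056, -0.998]]
force: [0.1, 0.5, -1.7]
opening: 0.499
```

```bash
python3 go.py .623 .0535 .12
```

```text
t 55.15 pos [0.6153 0.0417 0.2095] yaw 93.71 open 0.499 F [ 0.1  0.5 -1.7]
shift now-axes mm [12.1  3.4 89.8] after-turn axes [12.1  3.3 89.8] turn rad 0.0038
```

Request:
send_rows:
  motion:
    - [[6,1,14],0]
    - [[2,0,20],0]
    - [[0,0,20],0]
    - [[0,0,18],0]
    - [[0,0,10],0]

```text
time_s: 55.57
position: [0.618, 0.0459, 0.1234]
tcp_rot: [[-0.063, 0.996, 0.055], [0.998, 0.064, -0.008], [-0.012, 0.054, -0.998]]
force: [-0.6, -1.3, -2.4]
opening: 0.494
```

```bash
python3 go.py .623 .0535 .066
```

```text
t 55.5667 pos [0.618  0.0459 0.1234] yaw 93.63 open 0.494 F [-0.6 -1.3 -2.4]
shift now-axes mm [ 8.   2.3 57.5] after-turn axes [ 8.   2.3 57.5] turn rad 0.0022
```

Request:
send_rows:
  motion:
    - [[4,1,14],0]
    - [[2,0,16],0]
    - [[1,0,12],0]
    - [[0,0,6],0]
    - [[0,0,1],0]

```text
time_s: 55.98
position: [0.6173, 0.047, 0.068]
tcp_rot: [[-0.057, 0.997, 0.046], [0.998, 0.058, -0.01], [-0.012, 0.045, -0.999]]
force: [0.4, 0.7, -1.3]
opening: 0.492
```

```bash
python3 go.py .623 .0535 .0635
```

```text
t 55.9833 pos [0.6173 0.047  0.068 ] yaw 93.29 open 0.492 F [ 0.4  0.7 -1.3]
shift now-axes mm [6.2 5.9 4.7] after-turn axes [6.2 5.9 4.7] turn rad -0.0036
```

Request:
send_rows:
  motion:
    - [[6,4,1],0]
    - [[1,0,2],0]
    - [[0,0,1],0]
    - [[0,0,0],0]
    - [[0,0,0],0]

```text
time_s: 56.4
position: [0.623, 0.0532, 0.0658]
tcp_rot: [[-0.056, 0.997, 0.049], [0.998, 0.056, -0.011], [-0.013, 0.049, -0.999]]
force: [0.2, 0.8, -1.9]
opening: 0.49
```

```bash
python3 go.py .623 .0535 .0635
```

```text
t 56.4 pos [0.623  0.0532 0.0658] yaw 93.19 open 0.49 F [ 0.2  0.8 -1.9]
shift now-axes mm [ 0.3 -0.1  2.3] after-turn axes [ 0.3 -0.1  2.3] turn rad -0.0053
```

Request:
send_rows:
  motion:
    - [[0,-2,4],0]
    - [[0,-1,2],0]
    - [[0,0,0],0]
    - [[0,0,0],0]
    - [[0,0,0],0]

```text
time_s: 56.82
position: [0.623, 0.0531, 0.0629]
tcp_rot: [[-0.056, 0.997, 0.058], [0.998, 0.057, -0.011], [-0.014, 0.057, -0.998]]
force: [0.1, 0.2, -1.3]
opening: 0.498
```

Request:
send_rows:
  motion:
    - [[0,0,0],0]
    - [[0,0,0],0]
    - [[0,0,0],0]
    - [[0,0,0],0]
    - [[0,0,0],0]
  gripper: 0

```text
time_s: 57.23
position: [0.6231, 0.053, 0.063]
tcp_rot: [[-0.056, 0.997, 0.058], [0.998, 0.057, -0.011], [-0.014, 0.057, -0.998]]
force: [0.0, -0.2, 0.5]
opening: 0.787
```

Request:
send_rows:
  motion:
    - [[0,0,0],0]
    - [[0,0,-15],0]
    - [[0,0,-25],0]
    - [[0,0,-35],0]
    - [[0,0,-35],0]

```text
time_s: 57.65
position: [0.6105, 0.0543, 0.1668]
tcp_rot: [[-0.056, 0.998, 0.037], [0.998, 0.056, -0.009], [-0.012, 0.037, -0.999]]
force: [0.5, -0.6, -0.0]
opening: 0.99
```

```bash
python3 go.py .555 -.329 .19
python3 - <<'E'
from h import *
r=cam('side');cv2.imwrite('pics/r4.png',cv2.resize(r['image'][140:260,210:350],None,fx=5,fy=5,interpolation=cv2.INTER_CUBIC))
E
```

```text
t 57.65 pos [0.6105 0.0543 0.1668] yaw 93.19 open 0.99 F [ 0.5 -0.6 -0. ]
shift now-axes mm [-379.9  -76.   -21.6] after-turn axes [-379.4  -78.   -21.6] turn rad -0.0054
```

View pics/r4.png

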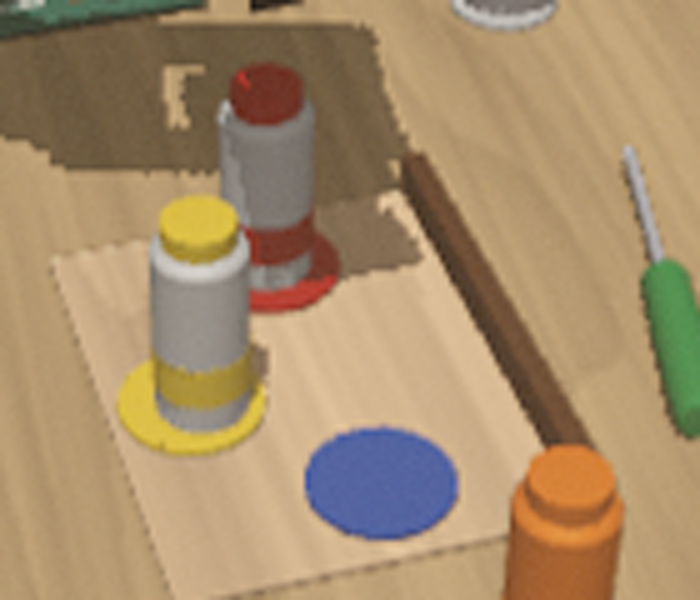

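Red is on its spot (cap at ~(267,80), as originally). Now blue.

Request:
send_rows:
  motion:
    - [[-18,-3,-10],0]
    - [[-28,-5,-5],0]
    - [[-30,-6,0],0]
    - [[-30,-6,0],0]
    - [[-30,-6,0],0]

```text
time_s: 58.12
position: [0.6004, -0.0808, 0.1979]
tcp_rot: [[-0.068, 0.995, 0.067], [0.998, 0.069, -0.011], [-0.015, 0.066, -0.998]]
force: [1.1, -0.1, -0.1]
opening: 1.0
```

Request:
send_rows:
  motion:
    - [[-30,-6,0],0]
    - [[-30,-6,0],0]
    - [[-30,-7,0],0]
    - [[-30,-7,0],0]
    - [[-30,-7,0],0]

```text
time_s: 58.53
position: [0.5764, -0.2398, 0.1989]
tcp_rot: [[-0.069, 0.995, 0.07], [0.997, 0.07, -0.012], [-0.017, 0.069, -0.997]]
force: [-0.7, -0.4, -0.0]
opening: 0.999
```

```bash
python3 go.py .555 -.329 .17
```

```text
t 58.5333 pos [ 0.5764 -0.2398  0.1989] yaw 93.95 open 0.999 F [-0.7 -0.4 -0. ]
shift now-axes mm [-87.  -29.6  28.4] after-turn axes [-87.3 -28.9  28.4] turn rad 0.0078
```

Request:
send_rows:
  motion:
    - [[-28,-12,0],0.01]
    - [[-22,-12,0],0]
    - [[-12,-12,0],0]
    - [[-6,-12,0],0]
    - [[0,-12,0],0]

```text
time_s: 58.95
position: [0.5197, -0.3244, 0.1957]
tcp_rot: [[-0.052, 0.996, 0.075], [0.998, 0.053, -0.02], [-0.024, 0.074, -0.997]]
force: [0.1, 0.3, -0.1]
opening: 0.999
```

Request:
send_rows:
  motion:
    - [[-6,40,0],0]
    - [[-2,8,0],0]
    - [[0,0,0],0]
    - [[0,0,0],0]
    - [[0,0,0],0]

```text
time_s: 59.37
position: [0.5559, -0.3221, 0.1923]
tcp_rot: [[-0.048, 0.997, 0.057], [0.999, 0.048, -0.004], [-0.007, 0.056, -0.998]]
force: [0.2, 1.1, 0.3]
opening: 0.997
```

```bash
python3 go.py .555 -.329 .12
```

```text
t 59.3667 pos [ 0.5559 -0.3221  0.1923] yaw 92.76 open 0.997 F [0.2 1.1 0.3]
shift now-axes mm [-6.3 -5.4 72.1] after-turn axes [-6.3 -5.4 72.1] turn rad -0.0129
```

Request:
send_rows:
  motion:
    - [[-3,-10,0],-0.01]
    - [[-2,-10,0],0]
    - [[0,-10,0],0]
    - [[0,-10,0],0]
    - [[0,-10,0],0]

```text
time_s: 59.78
position: [0.5045, -0.3289, 0.1907]
tcp_rot: [[-0.061, 0.996, 0.06], [0.998, 0.062, -0.006], [-0.01, 0.059, -0.998]]
force: [1.0, -0.2, -0.4]
opening: 1.001
```

Request:
send_rows:
  motion:
    - [[-4,40,0],0]
    - [[0,10,0],0]
    - [[0,0,0],0]
    - [[0,0,0],0]
    - [[0,0,0],0]

```text
time_s: 60.2
position: [0.5426, -0.3251, 0.1899]
tcp_rot: [[-0.056, 0.997, 0.046], [0.998, 0.056, 0.004], [0.002, 0.046, -0.999]]
force: [0.5, 0.2, -0.5]
opening: 0.999
```

```bash
python3 go.py .555 -.329 .12
```

```text
t 60.2 pos [ 0.5426 -0.3251  0.1899] yaw 93.22 open 0.999 F [ 0.5  0.2 -0.5]
shift now-axes mm [-4.7  8.9 70.3] after-turn axes [-4.7  8.9 70.3] turn rad -0.0049
```

Request:
send_rows:
  motion:
    - [[-3,6,14],0]
    - [[-1,2,18],0]
    - [[0,0,18],0]
    - [[0,0,10],0]
    - [[0,0,2],0]

```text
time_s: 60.62
position: [0.554, -0.3313, 0.126]
tcp_rot: [[-0.054, 0.997, 0.05], [0.999, 0.054, 0.0], [-0.003, 0.05, -0.999]]
force: [0.4, -0.7, 0.2]
opening: 0.996
```

```bash
python3 go.py .555 -.329 .054
```

```text
t 60.6167 pos [ 0.554  -0.3313  0.126 ] yaw 93.09 open 0.996 F [ 0.4 -0.7  0.2]
shift now-axes mm [ 2.4 -2.5 72. ] after-turn axes [ 2.4 -2.4 72. ] turn rad -0.0071
```

Request:
send_rows:
  motion:
    - [[1,-1,16],0]
    - [[0,-1,18],0]
    - [[0,0,18],0]
    - [[0,0,12],0]
    - [[0,0,4],0]

```text
time_s: 61.03
position: [0.5564, -0.3324, 0.056]
tcp_rot: [[-0.053, 0.997, 0.053], [0.999, 0.053, -0.003], [-0.005, 0.052, -0.999]]
force: [0.3, 0.1, -1.0]
opening: 0.996
```

```bash
python3 go.py .555 -.329 .054
```

```text
t 61.0333 pos [ 0.5564 -0.3324  0.056 ] yaw 93.04 open 0.996 F [ 0.3  0.1 -1. ]
shift now-axes mm [ 3.5 -1.3  1.9] after-turn axes [ 3.5 -1.3  1.9] turn rad -0.008
```

Request:
send_rows:
  motion:
    - [[4,-2,2],0]
    - [[0,0,0],0]
    - [[0,0,0],0]
    - [[0,0,0],0]
    - [[0,0,0],0]
  gripper: 1

```text
time_s: 61.45
position: [0.5548, -0.3289, 0.055]
tcp_rot: [[-0.053, 0.997, 0.054], [0.999, 0.053, -0.004], [-0.007, 0.054, -0.999]]
force: [0.3, -0.1, -0.0]
opening: 0.71
```

Request:
send_rows:
  motion:
    - [[0,0,0],0]
    - [[0,0,0],0]
    - [[0,0,0],0]
    - [[0,0,0],0]
    - [[0,0,0],0]

```text
time_s: 61.87
position: [0.5557, -0.3295, 0.0571]
tcp_rot: [[-0.053, 0.997, 0.056], [0.999, 0.054, -0.006], [-0.009, 0.056, -0.998]]
force: [-0.3, -0.5, -1.0]
opening: 0.491
```

Request:
send_rows:
  motion:
    - [[0,0,-12],0]
    - [[0,0,-25],0]
    - [[0,0,-35],0]
    - [[0,0,-35],0]
    - [[0,0,-25],0]

```text
time_s: 62.28
position: [0.5426, -0.3243, 0.186]
tcp_rot: [[-0.053, 0.998, 0.039], [0.999, 0.053, 0.009], [0.007, 0.04, -0.999]]
force: [1.2, -0.7, -1.5]
opening: 0.495
```

```bash
python3 go.py .638 -.1 .2
```

```text
t 62.2833 pos [ 0.5426 -0.3243  0.186 ] yaw 93.05 open 0.495 F [ 1.2 -0.7 -1.5]
shift now-axes mm [219.  107.6  -8.2] after-turn axes [218.2 109.3  -8.2] turn rad -0.0079
```

Request:
send_rows:
  motion:
    - [[14,7,-6],0]
    - [[24,12,-4],0]
    - [[27,14,0],0]
    - [[27,14,0],0]
    - [[27,14,0],0]

```text
time_s: 62.7
position: [0.5998, -0.2055, 0.2091]
tcp_rot: [[-0.041, 0.998, 0.052], [0.999, 0.042, -0.004], [-0.006, 0.051, -0.999]]
force: [0.5, -1.0, -2.3]
opening: 0.492
```

Request:
send_rows:
  motion:
    - [[26,13,0],0]
    - [[22,11,0],0]
    - [[12,6,0],0]
    - [[5,2,2],0]
    - [[2,0,6],0]

```text
time_s: 63.12
position: [0.6305, -0.121, 0.2015]
tcp_rot: [[-0.05, 0.998, 0.05], [0.999, 0.05, 0.003], [0.001, 0.05, -0.999]]
force: [-0.9, -0.0, -2.8]
opening: 0.492
```

```bash
python3 go.py .6385 -.1 .12
```

```text
t 63.1167 pos [ 0.6305 -0.121   0.2015] yaw 92.86 open 0.492 F [-0.9 -0.  -2.8]
shift now-axes mm [20.5  4.9 81.9] after-turn axes [20.4  5.1 81.9] turn rad -0.0113
```

Request:
send_rows:
  motion:
    - [[13,2,12],-0.01]
    - [[6,1,18],0]
    - [[2,0,20],0]
    - [[0,0,18],0]
    - [[0,0,10],0]

```text
time_s: 63.53
position: [0.6344, -0.0994, 0.1198]
tcp_rot: [[-0.059, 0.997, 0.049], [0.998, 0.059, 0.002], [-0.001, 0.049, -0.999]]
force: [0.0, -0.1, -1.3]
opening: 0.495
```

```bash
python3 go.py .6385 -.1 .07
```

```text
t 63.5333 pos [ 0.6344 -0.0994  0.1198] yaw 93.4 open 0.495 F [ 0.  -0.1 -1.3]
shift now-axes mm [-0.8  1.6 49.9] after-turn axes [-0.8  1.6 49.9] turn rad -0.0017
```

Request:
send_rows:
  motion:
    - [[0,1,14],0]
    - [[0,0,14],0]
    - [[0,0,10],0]
    - [[0,0,5],0]
    - [[0,0,0],0]

```text
time_s: 63.95
position: [0.633, -0.1016, 0.0696]
tcp_rot: [[-0.055, 0.998, 0.04], [0.998, 0.055, 0.004], [0.002, 0.04, -0.999]]
force: [-0.4, 0.1, -1.2]
opening: 0.493
```

```bash
python3 go.py .6385 -.1 .0645
```

```text
t 63.95 pos [ 0.633  -0.1016  0.0696] yaw 93.15 open 0.493 F [-0.4  0.1 -1.2]
shift now-axes mm [1.3 5.3 5.3] after-turn axes [1.3 5.4 5.3] turn rad -0.0062
```

Request:
send_rows:
  motion:
    - [[1,3,4],0]
    - [[0,0,2],0]
    - [[0,0,0],0]
    - [[0,0,0],0]
    - [[0,0,0],0]

```text
time_s: 64.37
position: [0.6385, -0.1017, 0.0658]
tcp_rot: [[-0.054, 0.998, 0.044], [0.999, 0.054, 0.002], [-0.0, 0.044, -0.999]]
force: [-0.9, 0.5, -1.8]
opening: 0.488
```

```bash
python3 go.py .6385 -.1 .0645
```

```text
t 64.3667 pos [ 0.6385 -0.1017  0.0658] yaw 93.09 open 0.488 F [-0.9  0.5 -1.8]
shift now-axes mm [1.7 0.1 1.3] after-turn axes [1.7 0.1 1.3] turn rad -0.0072
```

Request:
send_rows:
  motion:
    - [[1,-2,4],0]
    - [[0,-1,1],0]
    - [[0,0,0],0]
    - [[0,0,0],0]
    - [[0,0,0],0]

```text
time_s: 64.78
position: [0.6386, -0.1014, 0.0646]
tcp_rot: [[-0.054, 0.997, 0.053], [0.999, 0.054, -0.001], [-0.004, 0.053, -0.999]]
force: [0.4, -0.8, -2.4]
opening: 0.495
```

Request:
send_rows:
  motion:
    - [[0,0,0],0]
    - [[0,0,0],0]
    - [[0,0,0],0]
    - [[0,0,0],0]
    - [[0,0,0],0]
  gripper: 0

```text
time_s: 65.2
position: [0.6389, -0.1015, 0.0647]
tcp_rot: [[-0.054, 0.997, 0.053], [0.999, 0.054, -0.001], [-0.004, 0.053, -0.999]]
force: [0.5, -0.4, -0.6]
opening: 0.785
```

Request:
send_rows:
  motion:
    - [[0,0,0],0]
    - [[0,0,-15],0]
    - [[0,0,-25],0]
    - [[0,0,-35],0]
    - [[0,0,-35],0]

```text
time_s: 65.62
position: [0.6271, -0.0997, 0.1683]
tcp_rot: [[-0.054, 0.998, 0.034], [0.999, 0.054, 0.006], [0.004, 0.034, -0.999]]
force: [1.1, -0.7, -0.2]
opening: 0.992
```

Request:
send_rows:
  motion:
    - [[-15,-5,-20],0]
    - [[-28,-10,-10],0]
    - [[-28,-10,0],0]
    - [[-28,-10,0],0]
    - [[-28,-10,0],0]

```text
time_s: 66.03
position: [0.5944, -0.2285, 0.2101]
tcp_rot: [[-0.065, 0.996, 0.055], [0.998, 0.066, -0.0], [-0.004, 0.054, -0.999]]
force: [0.1, -0.5, -0.2]
opening: 1.001
```

```bash
python3 go.py .5725 -.0305 .2
python3 - <<'E'
from h import *
r=cam('side');cv2.imwrite('pics/s1.png',cv2.resize(r['image'][140:260,210:350],None,fx=5,fy=5,interpolation=cv2.INTER_CUBIC))
r=cam('top');cv2.imwrite('pics/s2.png',cv2.resize(r['image'][115:215,212:332],None,fx=6,fy=6,interpolation=cv2.INTER_CUBIC))
E
```

```text
t 66.0333 pos [ 0.5944 -0.2285  0.2101] yaw 93.75 open 1.001 F [ 0.1 -0.5 -0.2]
shift now-axes mm [199.   -9.4   8.8] after-turn axes [199.  -10.3   8.8] turn rad 0.0044
```

View pics/s1.png

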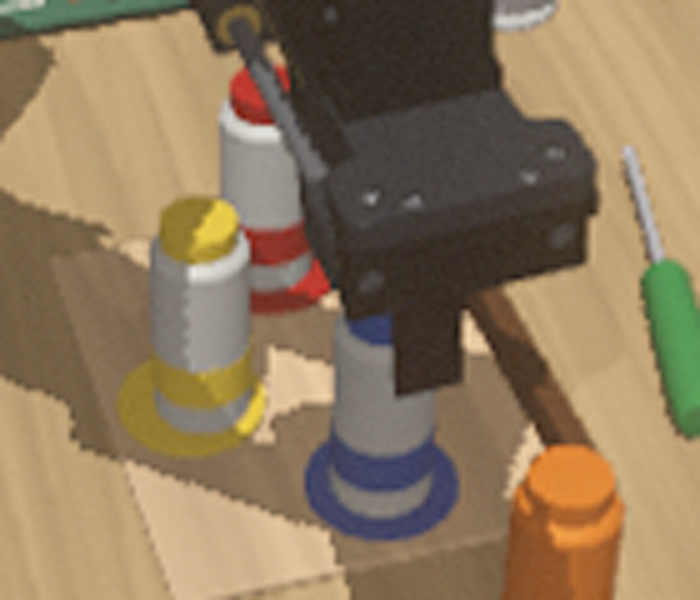

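View pics/s2.png

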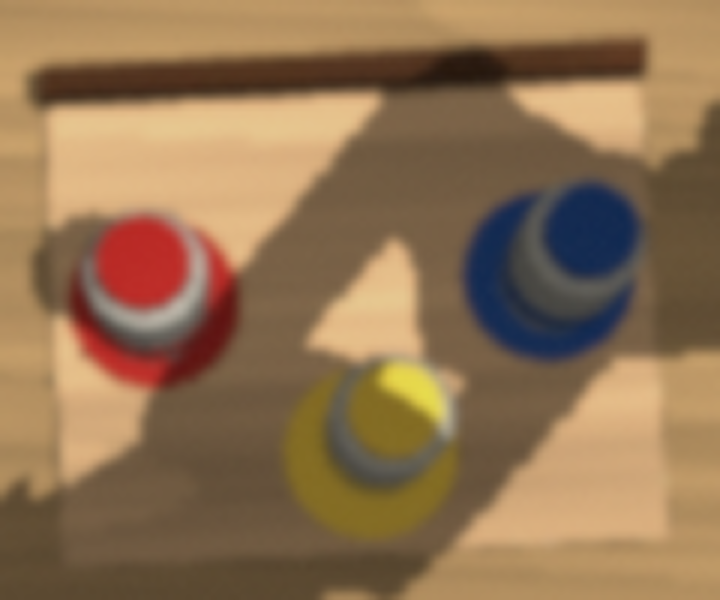

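Run:
```python
from h import *
t=cam('top');s=cam('side')
sp={'red':(155,302),'blue':(550,275),'yellow':(371,453)}
for c,u in(('red',(143,263)),('blue',(591,231)),('yellow',(396,410))):
    a=back(t,[212+u[0]/6-.42,115+u[1]/6-.42],.116)[0,:2];b=back(t,[212+sp[c][0]/6-.42,115+sp[c][1]/6-.42],.010)[0,:2]
    print(c,'can',a.round(4),'spot',b.round(4),'d mm',((a-b)*1e3).round(1),np.linalg.norm(a-b).round(4))
sp={'red':(265,264),'blue':(382,483),'yellow':(192,402)}
for c,u in(('red',(267,84)),('yellow',(201,215))):
    a=back(s,[210+u[0]/5-.4,140+u[1]/5-.4],.116)[0,:2];b=back(s,[210+sp[c][0]/5-.4,140+sp[c][1]/5-.4],.010)[0,:2]
    print('side',c,a.round(4),b.round(4),((a-b)*1e3).round(1))
```

```text
red can [0.6205 0.056 ] spot [0.623 0.055] d mm [-2.5  1. ] 0.0027
blue can [ 0.6351 -0.0999] spot [ 0.6369 -0.0987] d mm [-1.8 -1.2] 0.0021
yellow can [ 0.5709 -0.0327] spot [ 0.5658 -0.0299] d mm [ 5.1 -2.8] 0.0058
side red [0.6215 0.055 ] [0.6202 0.0544] [1.3 0.6]
side yellow [ 0.5728 -0.0308] [ 0.5663 -0.0325] [6.5 1.6]
```

Request:
send_rows:
  motion:
    - [[-10,-25,0],0]
    - [[-10,-25,0],0]
    - [[-5,-10,0],0]
    - [[0,0,0],0]
    - [[0,0,0],0]

```text
time_s: 66.65
position: [0.5364, -0.2508, 0.2047]
tcp_rot: [[-0.069, 0.996, 0.053], [0.998, 0.068, 0.006], [0.002, 0.054, -0.999]]
force: [0.2, 0.3, 0.1]
opening: 1.001
```

Run:
```python
from h import *
r=cam('side');cv2.imwrite('pics/f1.png',r['image'])
r=cam('top');cv2.imwrite('pics/f2.png',r['image'])
```

```text
(no output)
```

View pics/f1.png

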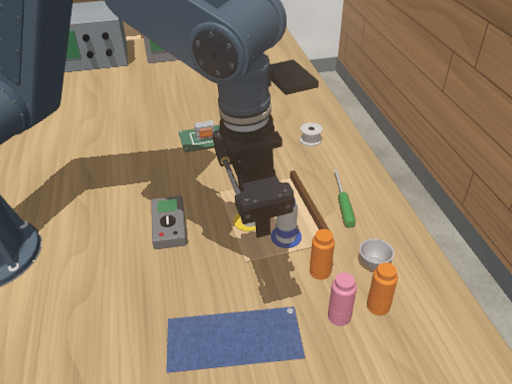

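View pics/f2.png

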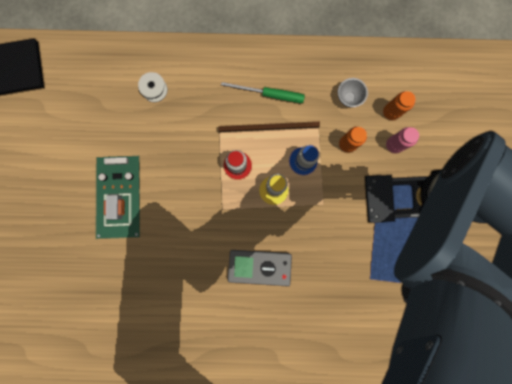

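All in place: cans on their spots at (237,164), (305,160), (276,190); transformer in the rectangle at (115,207); meter unmoved at (260,268); gripper clear.

```bash
python3 -c "
from rig import bot
print(bot.hand_in())"
```

```text
the job is handed in; nothing more can be done
None
```

The job is handed in at about 67 s of the 144 s allowed. I set all three canisters on the blue mat and stood the transformer in the white rectangle. I then returned each canister to the spot of its own colour; no verdict was reported.

Last checks from the camera pictures:

| Thing | Offset from its centre | Limit | Measured with |
|---|---|---|---|
| Red canister | about 3 mm | 12 mm | both cameras |
| Blue canister | about 2 mm | 12 mm | top camera only; the arm hid the cap from the side camera |
| Yellow canister | about 6 mm | 12 mm | both cameras |
| Transformer | about 4 mm | 10 mm | both cameras |

- **Yellow canister:** it ended the furthest off because the tool drifted forward while I pressed it down. I left it, as it was still within the limit.
- **Transformer angle:** its length is within about 0.01 rad of the rectangle's longer side.
- **Meter and gripper:** in the last pictures the meter lies where it started. The gripper is open and above everything; the last force readings were near zero.
- **What disagreed:** the two cameras differ by about 2–3.5 mm on positions.
- **What went wrong on the way:**
  - My first grip on the transformer was too high (32 mm opening instead of 40), so I opened the fingers and gripped it again lower.
  - The tool tilted by up to about 0.08 rad during the run because of how the moves add up. All the canisters and the transformer still stood upright once released.

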